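Load the cell carriage

TASK

Load the two slimmer glass cells from the grey storage rack into the black cell carriage, each upright in the slot made for its thickness, and press each one gently down past its leaf spring until it stands fully home on its seat. The cells are glass, so feel for the seat and never push harder than about 15 N; leave the thickest cell in the rack and do not disturb the beaker or the timer.

Things in the scene. Friction and masses are not known exactly. Their poses are not given: they have to be found in the camera images.
- cell_5: the slimmest cell: stoppered rectangular glass cuvette, 12.5 mm wide (its y), 7.5 mm thick (its x, through the clear windows), 50 mm tall with its flush white stopper; the two y faces are frosted and meant for the grip. Origin: centre of its underside; z up. 15 g.
- cell_10: the middle cell: stoppered rectangular glass cuvette, 12.5 mm wide (its y), 12.5 mm thick (its x, through the clear windows), 50 mm tall with its flush white stopper; the two y faces are frosted and meant for the grip. Origin: centre of its underside; z up. 20 g.
- cell_20: the thickest cell, stays in the rack: stoppered rectangular glass cuvette, 12.5 mm wide (its y), 22.5 mm thick (its x, through the clear windows), 50 mm tall with its flush white stopper; the two y faces are frosted and meant for the grip. Origin: centre of its underside; z up. 30 g.
- storage_rack: dark grey plastic rack, 60 x 159 x 24 mm, fixed; three equal pockets (26 mm in x, 16 mm in y, 12 mm deep) in a row along its y, 46 mm apart. The cells stand loosely in them in any order, frosted faces towards the rack's +y and -y, 38 mm of each above the rack. Origin: centre of its underside.
- carriage: black metal cell carriage, fixed: block 60 (x) x 142 (y) x 56 mm high on an 82 x 158 mm foot plate; pull rod at its -y end, to 103 mm from the centre. Three slots 46 mm apart in a row along y, each 14 mm wide in y and, in x, 24 mm (at y +46 mm), 14 mm (y 0) or 9 mm (y -46 mm): the cell's thickness + 1.5 mm. Origin: centre of the underside; z up.
- slot_10 (a point): centre of the mouth of the middle slot (12.5 mm cell), level with the block's top; axes as the carriage's. Mouth: sloping lead-in 2 mm wide, 4 mm deep. On the +x wall a leaf spring stands 2.5 mm proud, ridge 12 mm below the mouth; it pushes the cell to the -x wall with 1 to 3 N and its friction (up to 5 N) holds a cell up until it is pressed down.
- slot_5 (a point): centre of the mouth of the narrowest slot (7.5 mm cell); lead-in, spring and axes as for slot_10. In both slots a firm rubber-topped seat (gives 0.05 mm per N) lies below the spring; a screw sets its height, in each slot differently: its top is 19 to 31 mm below the mouth, not measured: feel for it. A cell that is home stands 19 to 31 mm out of the block.
- beaker: empty glass beaker, 56 mm across, 68 mm tall, standing behind the rack; leave alone. Origin: centre of its underside.
- timer: white countdown timer, 61 x 63 x 18 mm, lying left of the rack; leave alone. Origin: centre of its underside.

How it is judged:
By the outcome, as a careful person would: the job done as asked, in the order asked, and still so for the second after the job is handed in, with the robot touching nothing.
It also fails if it takes over 64 s, if anything falls off the work surface, if the arm or the gripper's body presses on something with over 40 N, if the wrist force passes 120 N, or if a joint passes its speed limit or range.

ROBOT

A 6-joint arm with a two-finger parallel gripper is mounted at the origin on a cart in front of the work surface, level with it; the furniture and walls round the work are solid. World frame = base frame: x ahead of the robot, y to its left, z up, the work surface at z = 0. Lengths are in m, angles in rad, forces in N, time in s.
With the tool pointing down it reaches from about 0.25 to 0.725 m from the base axis. Payload 9.7 kg.
Tool frame: the origin (TCP) lies between the finger pads; the fingertips stand tips_ahead ahead of it and the grasp point (between the pads) lies 8 mm behind it (tips_ahead is the distance from the TCP to the fingertips, in m); z points along the fingers, y is the line along which they close (so a half turn about z gives the same grasp; the last joint's range is limited). The gripper opens to 85 mm and grips with 20 to 120 N. Pads are 22 mm wide; open, the fingers measure 114 mm over their backs; the gripper's body (76 mm by 85 mm) begins 54 mm behind the grasp point. The pads swing forward as they close: fully open they stand 13 mm farther back than shut.
Start: joints at [1.152, 0.087, 0.176, 1.66, 0, 1.571], TCP at [0.224, 0.502, 0.242] pointing down, gripper open.
Joint ranges: [-3.13, 3.13], [-0.85, 1.81], [-1.15, 1.24], [-2.2, 2.28], [-1.44, 1.52], [-3.14, 3.14]. Speed limits (rad/s): [2.22, 2.22, 2.57, 3.14, 3.14, 3.14].

INTERFACE

Orientations are given as a unit quaternion [w, x, y, z].
In Python, from workcell import read_state, grab_frame, camera_model, hand_in, tips_ahead gives the robot as it stands.
- The arm moves only by the shell command python3 -m inch 'ROWS' [FORCE]. ROWS is JSON, a list of rows, each an object of numbers: "jaw": the opening, from -1 (shut) to 1 (fully open); "tx", "ty", "tz": the shift along the tool's x, y, z in cm; "turn": the turn about the tool's z in rad. In form: [{"jaw": .., "tx": .., "ty": .., "tz": .., "turn": ..}, ...]. A call has exactly 10 rows; each row is the pose to reach, as a shift and turn from the pose commanded when the call began, along the tool's axes at that moment; what a row does not reach only later rows make up. A row lasts 1/12 s, in which the tool goes at most 41.7 mm and 7.16 degrees, less where a joint would pass 70% of its speed; a pose out of reach is approached as far as the arm can. A call with a gripper value outside its range is refused whole. The fingers move at their own pace and stop on an object; FORCE is the grip in N (left out, the last holds). Time passes only in rows, so rows that repeat a pose let the fingers close, or fill a call up. It gives the time, the measured TCP pose, the force, the opening and the grip force at its end, in the units of the state.
- read_state(): the state, without advancing time (a new reading comes with each control period).
- grab_frame(name): name is "scene" or "top" or "wrist"; returns the picture (480x640x3 uint8, red, green, blue); there is no depth.
- camera_model(name): a dict with "fx", "fy", "cx", "cy" (pixels), "rvec" (rotation vector, rad) and "tvec" (3), from world to camera coordinates, as OpenCV has them. Camera axes: x right, y down, z forward; pixel columns grow to the right and rows downward; lengths in m; the calibration is good to about 2 mm. A picture is of the moment at which its call begins: read the wrist's pose just before it. camera_model takes no time and is no camera call; for the wrist camera it gives the pose at the moment of the call.
- hand_in(): hands the job in; it is judged then, once.
The state is a dict: "clock": time; "q": joint angles; "joint_vel": joint speeds; "joint_torque": joint torques, N m; "tcp_pos": TCP position; "ee_rot": TCP orientation; "ft_force": force on the tool from outside, world axes, zero at the start; "torque": the same for the moment, N m; "gripper_width": opening from 0.0 (shut) to 1.0 (fully open); "gripper_force": force on a finger pad.
Only numpy, scipy, OpenCV 4.12 (cv2) and the standard library are available. Lean on these libraries where they do the work, as an engineer would, in place of code of your own. Each camera call takes 0.05 s, during which the arm holds its last target. There are 200 camera calls.

## Working session

There is one attempt and no reset: what is moved stays moved. The work goes in short steps, Python scripts to look and compute and a shell command to move; the robot and the scene stay as the last step left them, time stands still between calls to the robot, and variables do not carry over. Pictures are saved under pics/ and viewed, at most 10 in all, crops included, and the job is handed in when it is done.

```bash
mkdir -p pics; ls; python3 - <<'E'
from workcell import *
import cv2
s=read_state();print({k:s[k] for k in('clock','tcp_pos','ee_rot','gripper_width','ft_force')},tips_ahead)
for n in('scene','top'):
    cv2.imwrite(f'pics/{n}0.png',grab_frame(n)[:,:,::-1]);print(n,camera_model(n))
E
```

```text
pics
{'clock': 0.0, 'tcp_pos': array([0.22355955, 0.50226669, 0.24153762]), 'ee_rot': array([-1.48964170e-04,  2.07861798e-01,  9.78157950e-01, -6.89789840e-04]), 'gripper_width': 0.9983135735151255, 'ft_force': array([-0.08339885,  0.85216695,  0.15092021])} 0.011
scene {'fx': 450.2001915528546, 'fy': 450.2001915528546, 'cx': 324.28711376003685, 'cy': 246.0060662541661, 'rvec': array([ 0.59770235, -2.50020976,  1.40699835]), 'tvec': array([0.48640446, 0.16644825, 0.80145288])}
top {'fx': 536.0029201700355, 'fy': 536.0029201700355, 'cx': 324.66594221181316, 'cy': 231.42183866266194, 'rvec': array([ 2.00509844, -2.20408424,  0.25216457]), 'tvec': array([0.11084764, 0.50643505, 1.19817096])}
```

View pics/scene0.png

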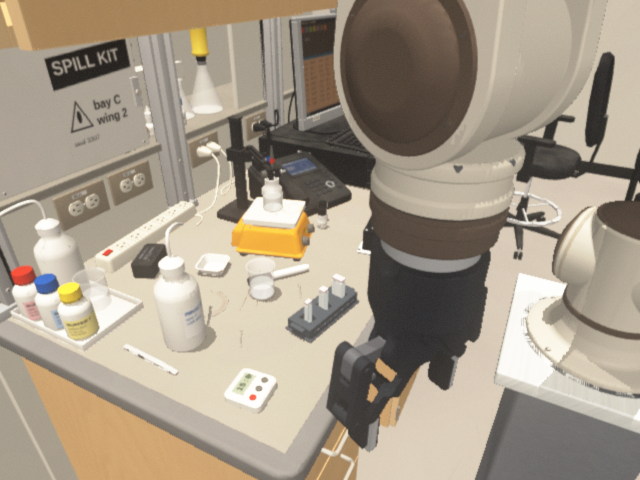

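View pics/top0.png

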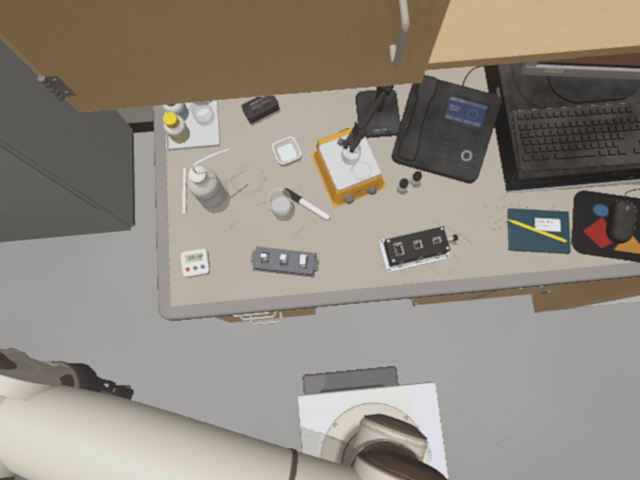

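The rack is at about (285,261) in the top view, with its cells at x≈264, 283 and 303. The carriage is at about (415,249), and the arm hides it in the scene view. Next I'll enlarge both.

```bash
cat > h.py <<'E'
import numpy as np,cv2
from workcell import *
from scipy.spatial.transform import Rotation as R
def cam(n):
    c=camera_model(n);return np.array([[c['fx'],0,c['cx']],[0,c['fy'],c['cy']],[0,0,1.]]),np.array(c['rvec']),np.array(c['tvec'])
def onplane(c,px,z):
    K,r,t=c;A=R.from_rotvec(r).as_matrix();o=-A.T@t
    d=A.T@np.linalg.inv(K)@np.array([px[0],px[1],1.]);return o+d*(z-o[2])/d[2]
def tri(cs,pxs):
    P=[c[0]@np.c_[R.from_rotvec(c[1]).as_matrix(),c[2]] for c in cs]
    X=cv2.triangulatePoints(P[0],P[1],np.array(pxs[0],float),np.array(pxs[1],float))[:,0];return X[:3]/X[3]
def proj(c,X): return cv2.projectPoints(np.array(X,float).reshape(-1,3),c[1],c[2],c[0],None)[0][:,0]
def st():
    s=read_state();q=s['ee_rot'];return s,R.from_quat([q[1],q[2],q[3],q[0]])
def to_tool(p,yaw_axis=None):
    """shift (cm) along tool axes to reach world TCP p"""
    s,r=st();return r.inv().apply(np.array(p)-s['tcp_pos'])*100
E
python3 - <<'E'
import cv2,numpy as np
from h import *
im=cv2.imread('pics/top0.png')
a=cv2.resize(im[235:285,230:360],(780,300),interpolation=cv2.INTER_CUBIC)
b=cv2.resize(im[222:272,350:480],(780,300),interpolation=cv2.INTER_CUBIC)
cv2.imwrite('pics/crop0.png',np.vstack([a,b]))
c=cam('top')
for p in((285,261),(264,257),(283,258),(303,260)):print(p,onplane(c,p,.05))
for p in((399,250),(418,244),(435,241)):print(p,onplane(c,p,.056))
s,r=st();print(r.as_matrix().round(3));w=cam('wrist');print(w, -R.from_rotvec(w[1]).as_matrix().T@w[2])
E
```

```text
(285, 261) [0.45473055 0.1609839  0.05      ]
(264, 257) [0.46876598 0.20897909 0.05      ]
(283, 258) [0.46223333 0.1650711  0.05      ]
(303, 260) [0.45313311 0.11907901 0.05      ]
(399, 250) [ 0.45451611 -0.10551271  0.056     ]
(418, 244) [ 0.46448689 -0.15145244  0.056     ]
(435, 241) [ 0.46784044 -0.19196493  0.056     ]
[[-0.914  0.407 -0.   ]
 [ 0.407  0.914 -0.001]
 [-0.    -0.001 -1.   ]]
(array([[343.81735241,   0.        , 320.22258187],
       [  0.        , 343.81735241, 236.76169863],
       [  0.        ,   0.        ,   1.        ]]), array([-2.40249256, -1.55895081, -0.24651273]), array([-0.54872314, -0.04052756,  0.38045129])) [0.1508912  0.53450728 0.37284924]
```

View pics/crop0.png

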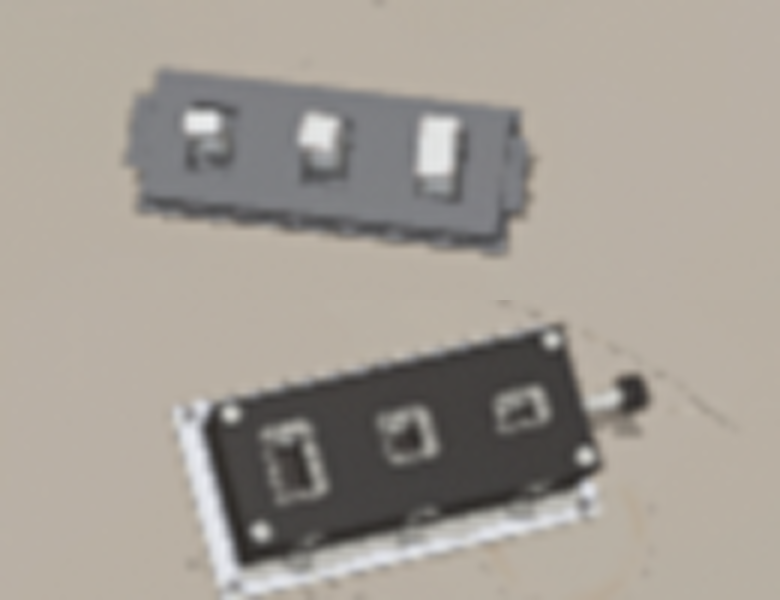

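The slimmest cell is on the left at crop (205,122), the middle one at (320,130), and the thickest on the right at (438,145). On the carriage, the narrow slot is on the right near the pull rod at (522,408) and the middle slot is at (408,435). I'll move over the rack now, turning to align with it.

```bash
python3 -m inch '[{"jaw":1,"tx":-3.8,"ty":-2,"tz":0.2,"turn":-0.03},{"jaw":1,"tx":-7.5,"ty":-4,"tz":0.4,"turn":-0.06},{"jaw":1,"tx":-11,"ty":-6,"tz":0.6,"turn":-0.09},{"jaw":1,"tx":-14.7,"ty":-7.8,"tz":0.8,"turn":-0.12},{"jaw":1,"tx":-18,"ty":-9.7,"tz":1,"turn":-0.15},{"jaw":1,"tx":-22,"ty":-11.6,"tz":1.2,"turn":-0.18},{"jaw":1,"tx":-26,"ty":-13.6,"tz":1.4,"turn":-0.2},{"jaw":1,"tx":-30,"ty":-16,"tz":1.6,"turn":-0.22},{"jaw":1,"tx":-34,"ty":-18,"tz":1.8,"turn":-0.25},{"jaw":1,"tx":-38,"ty":-20,"tz":2,"turn":-0.25}]'
python3 -m inch '[{"jaw":1},{"jaw":1},{"jaw":1},{"jaw":1},{"jaw":1},{"jaw":1},{"jaw":1},{"jaw":1},{"jaw":1},{"jaw":1}]'
python3 - <<'E'
from h import *
s,r=st();w=cam('wrist');im=grab_frame('wrist')[:,:,::-1];cv2.imwrite('pics/w1.png',im)
print(s['clock'],s['tcp_pos'],r.as_matrix().round(3));np.savez('w1.npz',K=w[0],r=w[1],t=w[2])
print(R.from_rotvec(w[1]).as_matrix().round(2))
im2=grab_frame('scene')[:,:,::-1];cv2.imwrite('pics/scene1.png',im2)
E
```

```text
clock: 0.93
tcp_pos: [0.4795, 0.1763, 0.2229]
ee_rot: [-0.0, 0.083, 0.997, 0.0]
ft_force: [1.3, 0.4, 0.5]
gripper_width: 0.998
gripper_force: 0.0
0.9333 [0.47947264 0.17633326 0.22287938] [[-0.986  0.166 -0.   ]
 [ 0.166  0.986  0.   ]
 [ 0.     0.    -1.   ]]
[[ 0.17  0.99 -0.  ]
 [ 0.94 -0.16  0.31]
 [ 0.31 -0.05 -0.95]]$[0]: bad value
```

View pics/w1.png

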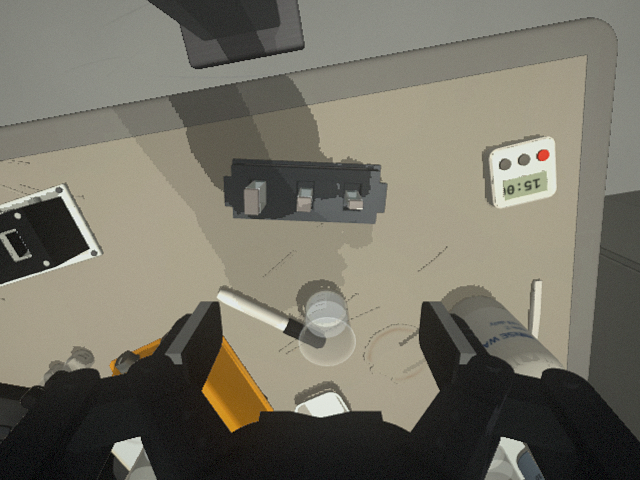

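The view shows the rack at (305,190), with the cells at (255,195), (305,197) and (353,198), the carriage at the left edge and the beaker near (325,330). Every row needs all five fields. I'll take a second rack view from lower, then two carriage views.

```bash
cat >> h.py <<'E'
def snap(name):
    s,r=st();w=cam('wrist');cv2.imwrite(f'pics/{name}.png',grab_frame('wrist')[:,:,::-1]);np.savez(name+'.npz',K=w[0],r=w[1],t=w[2])
    print(name,s['clock'],s['tcp_pos'].round(4),r.as_matrix()[:2,1].round(4))
def load(name):
    d=np.load(name+'.npz');return d['K'],d['r'],d['t']
E
python3 -m inch '[{"jaw":1,"tx":-0.2,"ty":-0.2,"tz":1,"turn":0},{"jaw":1,"tx":-0.4,"ty":-0.4,"tz":2,"turn":0},{"jaw":1,"tx":-0.6,"ty":-0.6,"tz":3,"turn":0},{"jaw":1,"tx":-0.8,"ty":-0.8,"tz":4.5,"turn":0},{"jaw":1,"tx":-1,"ty":-1,"tz":6,"turn":0},{"jaw":1,"tx":-1.2,"ty":-1.3,"tz":7,"turn":0},{"jaw":1,"tx":-1.2,"ty":-1.3,"tz":7,"turn":0},{"jaw":1,"tx":-1.2,"ty":-1.3,"tz":7,"turn":0},{"jaw":1,"tx":-1.2,"ty":-1.3,"tz":7,"turn":0},{"jaw":1,"tx":-1.2,"ty":-1.3,"tz":7,"turn":0}]'
python3 -c "
from h import *
snap('w2')"
python3 -m inch '[{"jaw":1,"tx":-0.5,"ty":-3,"tz":-1,"turn":-0.05},{"jaw":1,"tx":-1,"ty":-6,"tz":-2,"turn":-0.1},{"jaw":1,"tx":-1.5,"ty":-9,"tz":-3,"turn":-0.15},{"jaw":1,"tx":-2.5,"ty":-12.5,"tz":-4,"turn":-0.2},{"jaw":1,"tx":-3.5,"ty":-16,"tz":-5,"turn":-0.25},{"jaw":1,"tx":-4,"ty":-20,"tz":-6,"turn":-0.32},{"jaw":1,"tx":-4.5,"ty":-24,"tz":-6,"turn":-0.32},{"jaw":1,"tx":-4.5,"ty":-26,"tz":-6,"turn":-0.32},{"jaw":1,"tx":-4.5,"ty":-26,"tz":-6,"turn":-0.32},{"jaw":1,"tx":-4.5,"ty":-26,"tz":-6,"turn":-0.32}]'
python3 -c "
from h import *
snap('w3')"
python3 -m inch '[{"jaw":1,"tx":0,"ty":-0.4,"tz":1,"turn":0},{"jaw":1,"tx":0,"ty":-0.8,"tz":2,"turn":0},{"jaw":1,"tx":0,"ty":-1.2,"tz":3,"turn":0},{"jaw":1,"tx":0,"ty":-1.6,"tz":4,"turn":0},{"jaw":1,"tx":0,"ty":-2,"tz":5,"turn":0},{"jaw":1,"tx":0,"ty":-2.5,"tz":6,"turn":0},{"jaw":1,"tx":0,"ty":-2.5,"tz":6,"turn":0},{"jaw":1,"tx":0,"ty":-2.5,"tz":6,"turn":0},{"jaw":1,"tx":0,"ty":-2.5,"tz":6,"turn":0},{"jaw":1,"tx":0,"ty":-2.5,"tz":6,"turn":0}]'
python3 - <<'E'
from h import *
snap('w4')
# expected px of rack / carriage in each
rk=np.array([.461,.165,.05]);ca=np.array([.463,-.15,.056])
for n,p in(('w1',rk),('w2',rk),('w3',ca),('w4',ca)):print(n,proj(load(n),p))
out=[]
for n,p in(('w1',rk),('w2',rk),('w3',ca),('w4',ca)):
    u,v=np.round(proj(load(n),p)[0]).astype(int);k=100;h=75
    im=cv2.copyMakeBorder(cv2.imread(f'pics/{n}.png'),200,200,200,200,cv2.BORDER_CONSTANT)
    print(n,'crop origin',u-k,v-h);out.append(cv2.resize(im[v-h+200:v+h+200,u-k+200:u+k+200],(400,300),interpolation=cv2.INTER_CUBIC))
cv2.imwrite('pics/quad.png',np.vstack([np.hstack(out[:2]),np.hstack(out[2:])]))
E
```

```text
clock: 1.87
tcp_pos: [0.4887, 0.1639, 0.1539]
ee_rot: [0.001, 0.084, 0.996, 0.0]
ft_force: [-0.3, -0.3, 0.2]
gripper_width: 0.999
gripper_force: 0.0
w2 1.8667 [0.4887 0.1639 0.1539] [0.1676 0.9859]
clock: 2.75
tcp_pos: [0.4891, -0.1014, 0.2136]
ee_rot: [0.0, -0.074, 0.997, -0.0]
ft_force: [0.0, 0.2, -0.1]
gripper_width: 0.998
gripper_force: 0.0
w3 2.75 [ 0.4891 -0.1014  0.2136] [-0.1481  0.989 ]
clock: 3.63
tcp_pos: [0.4931, -0.1251, 0.1537]
ee_rot: [0.0, -0.076, 0.997, -0.0]
ft_force: [-0.1, -0.1, 0.2]
gripper_width: 0.998
gripper_force: 0.0
w4 3.6333 [ 0.4931 -0.1251  0.1537] [-0.1506  0.9886]
w1 [[305.27829593 198.18820681]]
w2 [[316.06606551 202.56354995]]
w3 [[268.67418546 182.53240249]]
w4 [[291.65919648 196.10222546]]
w1 crop origin 205 123
w2 crop origin 216 128
w3 crop origin 169 108
w4 crop origin 192 121
```

View pics/quad.png

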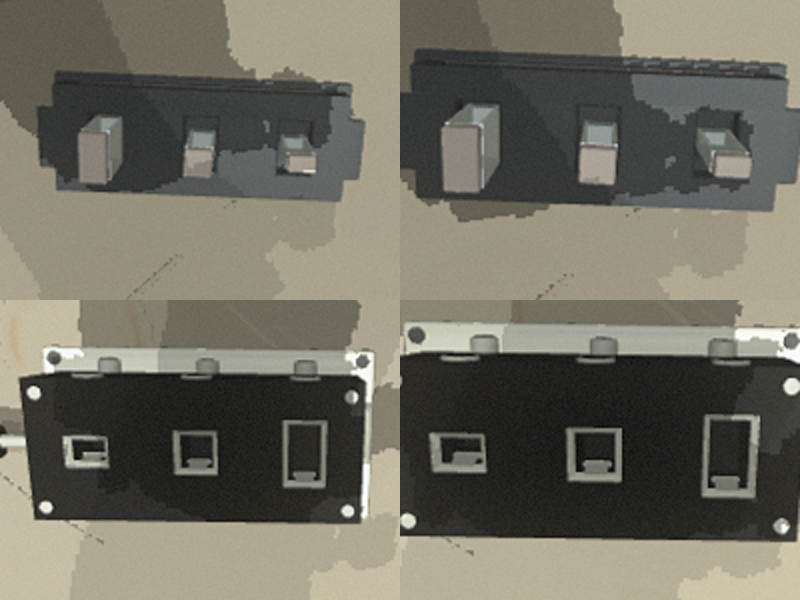

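In the quad, the cell tops in w1 (top left) are cell5 (300,163) and cell10 (199,164). In w2 (top right) they are (732,167) and (598,167). The slot mouths in w3 are slot5 (86,452) and slot10 (195,452); in w4 they are (458,453) and (594,455), with each spring on the lower (+x) wall.

```bash
python3 - <<'E'
from h import *
O={'w1':(205,123,0,0),'w2':(216,128,400,0),'w3':(169,108,0,300),'w4':(192,121,400,300)}
def full(n,p): o=O[n];return (o[0]+(p[0]-o[2]+.5)/2-.5,o[1]+(p[1]-o[3]+.5)/2-.5)
def T(a,pa,b,pb): 
    pa,pb=full(a,pa),full(b,pb);X=tri([load(a),load(b)],[pa,pb]);return X
for nm,p1,p2,z in(('c5',(300,163),(732,167),.062),('c10',(199,164),(598,167),.062),('c20',(93,157),(461,158),.062)):
    print(nm,T('w1',p1,'w2',p2).round(4),[onplane(load(n),full(n,p),z).round(4) for n,p in(('w1',p1),('w2',p2))])
for nm,p1,p2,z in(('s5',(86,452),(458,453),.056),('s10',(195.5,452.5),(594.5,455),.056),('s20',(305,454.5),(731,456.5),.056)):
    print(nm,T('w3',p1,'w4',p2).round(4),[onplane(load(n),full(n,p),z).round(4) for n,p in(('w3',p1),('w4',p2))])
# block screws corners at top for yaw in w3: (33,393),(351,397),(46,507),(348,511)
P=[onplane(load('w3'),full('w3',p),.056) for p in((33,393),(351,397),(46,507),(348,511))]
print(np.round(P,4),np.mean(P,0))
E
```

```text
c5 [0.4694 0.2068 0.0696] [array([0.471 , 0.2073, 0.062 ]), array([0.4716, 0.2078, 0.062 ])]
c10 [0.4659 0.1633 0.0541] [array([0.4642, 0.164 , 0.062 ]), array([0.4641, 0.1637, 0.062 ])]
c20 [0.454  0.1186 0.0589] [array([0.4535, 0.1194, 0.062 ]), array([0.4534, 0.1194, 0.062 ])]
s5 [ 0.4713 -0.1977  0.0545] [array([ 0.4711, -0.1973,  0.056 ]), array([ 0.471 , -0.1973,  0.056 ])]
s10 [ 0.4641 -0.1514  0.0583] [array([ 0.4645, -0.1517,  0.056 ]), array([ 0.4647, -0.1516,  0.056 ])]
s20 [ 0.4584 -0.106   0.0562] [array([ 0.4586, -0.106 ,  0.056 ]), array([ 0.4583, -0.1059,  0.056 ])]
[[ 0.45   -0.22    0.056 ]
 [ 0.4324 -0.0908  0.056 ]
 [ 0.4975 -0.2132  0.056 ]
 [ 0.48   -0.084   0.056 ]] [ 0.46496425 -0.15199817  0.056     ]
```

Both triangulations agree with the stated heights. I'll take cell_10 first: go above it with the jaws part open so they clear its neighbours, and turn by +0.34.

```bash
python3 -m inch '[{"jaw":-0.3,"tx":-0.15,"ty":3.5,"tz":0,"turn":0.05},{"jaw":-0.3,"tx":-0.3,"ty":7,"tz":0,"turn":0.1},{"jaw":-0.3,"tx":-0.5,"ty":10.5,"tz":0,"turn":0.15},{"jaw":-0.3,"tx":-0.7,"ty":14,"tz":0,"turn":0.2},{"jaw":-0.3,"tx":-0.9,"ty":17.5,"tz":0,"turn":0.25},{"jaw":-0.3,"tx":-1.1,"ty":21,"tz":0.5,"turn":0.3},{"jaw":-0.3,"tx":-1.3,"ty":24.5,"tz":1.2,"turn":0.34},{"jaw":-0.3,"tx":-1.5,"ty":28,"tz":2,"turn":0.34},{"jaw":-0.3,"tx":-1.5,"ty":29,"tz":3,"turn":0.34},{"jaw":-0.3,"tx":-1.5,"ty":29,"tz":3.4,"turn":0.34}]' 25
python3 -m inch '[{"jaw":-0.3,"tx":0,"ty":0,"tz":0.5,"turn":0},{"jaw":-0.3,"tx":0,"ty":0,"tz":1,"turn":0},{"jaw":-0.3,"tx":0,"ty":0,"tz":1.5,"turn":0},{"jaw":-0.3,"tx":0,"ty":0,"tz":2,"turn":0},{"jaw":-0.3,"tx":0,"ty":0,"tz":2.5,"turn":0},{"jaw":-0.3,"tx":0,"ty":0,"tz":3,"turn":0},{"jaw":-0.3,"tx":0,"ty":0,"tz":3,"turn":0},{"jaw":-0.3,"tx":0,"ty":0,"tz":3,"turn":0},{"jaw":-0.3,"tx":0,"ty":0,"tz":3,"turn":0},{"jaw":-0.3,"tx":0,"ty":0,"tz":3,"turn":0}]'
python3 - <<'E'
from h import *
snap('w5')
s,r=st();c=load('w5');print(s['gripper_width'],to_tool([.4641,.1638,.058]),proj(c,[[.4641,.1638,.062],s['tcp_pos']]))
cv2.imwrite('pics/w5c.png',cv2.resize(cv2.imread('pics/w5.png')[180:480,120:520],(800,600)))
E
```

```text
clock: 4.52
tcp_pos: [0.4633, 0.1661, 0.1182]
ee_rot: [-0.0, 0.092, 0.996, 0.0]
ft_force: [0.0, -0.1, -0.0]
gripper_width: 0.353
gripper_force: 0.0
clock: 5.35
tcp_pos: [0.4642, 0.1639, 0.0894]
ee_rot: [0.0, 0.094, 0.996, 0.0]
ft_force: [0.2, -0.1, 0.3]
gripper_width: 0.35
gripper_force: 0.0
w5 5.35 [0.4642 0.1639 0.0894] [0.1877 0.9822]
0.34891155205099356 [ 0.00680779 -0.01675075  3.13614024] [[321.23026127 287.97644786]
 [321.70754072 316.63778287]]
```

View pics/w5c.png

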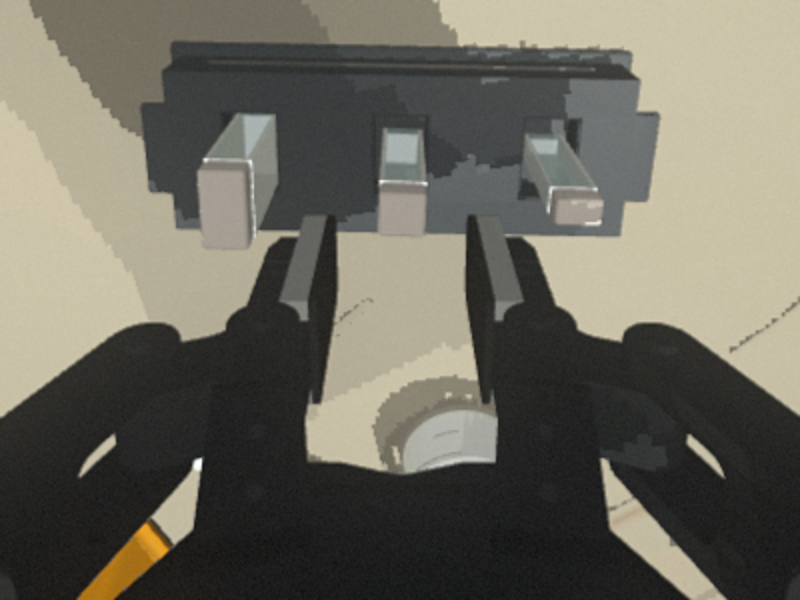

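The cell_10 top is centred between the pads (crop x 403 against 401) and sits about 2 mm nearer the robot than predicted. I'll shift 2 mm, descend and grip.

```bash
python3 -m inch '[{"jaw":-0.3,"tx":0.2,"ty":0,"tz":0.5,"turn":0},{"jaw":-0.3,"tx":0.2,"ty":0,"tz":1,"turn":0},{"jaw":-0.3,"tx":0.2,"ty":0,"tz":1.5,"turn":0},{"jaw":-0.3,"tx":0.2,"ty":0,"tz":2,"turn":0},{"jaw":-0.3,"tx":0.2,"ty":0,"tz":2.5,"turn":0},{"jaw":-0.3,"tx":0.2,"ty":0,"tz":3.1,"turn":0},{"jaw":-0.3,"tx":0.2,"ty":0,"tz":3.1,"turn":0},{"jaw":-1,"tx":0.2,"ty":0,"tz":3.1,"turn":0},{"jaw":-1,"tx":0.2,"ty":0,"tz":3.1,"turn":0},{"jaw":-1,"tx":0.2,"ty":0,"tz":3.1,"turn":0}]' 25
python3 -m inch '[{"jaw":-1,"tx":0,"ty":0,"tz":0,"turn":0},{"jaw":-1,"tx":0,"ty":0,"tz":0,"turn":0},{"jaw":-1,"tx":0,"ty":0,"tz":0,"turn":0},{"jaw":-1,"tx":0,"ty":0,"tz":-0.4,"turn":0},{"jaw":-1,"tx":0,"ty":0,"tz":-0.8,"turn":0},{"jaw":-1,"tx":0,"ty":0,"tz":-1.2,"turn":0},{"jaw":-1,"tx":0,"ty":0,"tz":-1.8,"turn":0},{"jaw":-1,"tx":0,"ty":0,"tz":-2.6,"turn":0},{"jaw":-1,"tx":0,"ty":0,"tz":-4,"turn":0},{"jaw":-1,"tx":0,"ty":0,"tz":-6,"turn":0}]'
```

```text
clock: 6.23
tcp_pos: [0.4622, 0.1643, 0.0583]
ee_rot: [0.0, 0.094, 0.996, 0.0]
ft_force: [0.3, 0.1, -0.1]
gripper_width: 0.135
gripper_force: 27.2
clock: 7.07
tcp_pos: [0.4614, 0.164, 0.1181]
ee_rot: [-0.001, 0.094, 0.996, -0.0]
ft_force: [-0.5, -0.2, 0.1]
gripper_width: 0.136
gripper_force: 27.2
```

It's held: the opening is 0.135 (about 11.5 mm) at 27 N. I'll carry it to slot_10.

```bash
python3 -m inch '[{"jaw":-1,"tx":-0.5,"ty":-2.5,"tz":-1,"turn":-0.03},{"jaw":-1,"tx":-1.2,"ty":-6,"tz":-1.2,"turn":-0.07},{"jaw":-1,"tx":-1.9,"ty":-9.5,"tz":-1.2,"turn":-0.11},{"jaw":-1,"tx":-2.6,"ty":-13,"tz":-1.2,"turn":-0.15},{"jaw":-1,"tx":-3.3,"ty":-16.5,"tz":-1.2,"turn":-0.19},{"jaw":-1,"tx":-4,"ty":-20,"tz":-1.2,"turn":-0.23},{"jaw":-1,"tx":-4.7,"ty":-23.5,"tz":-1.2,"turn":-0.27},{"jaw":-1,"tx":-5.4,"ty":-27,"tz":-1.2,"turn":-0.3},{"jaw":-1,"tx":-5.9,"ty":-29.5,"tz":-1,"turn":-0.32},{"jaw":-1,"tx":-6.2,"ty":-31,"tz":-0.5,"turn":-0.325}]'
python3 -m inch '[{"jaw":-1,"tx":0,"ty":0,"tz":0,"turn":0},{"jaw":-1,"tx":0,"ty":0,"tz":0.4,"turn":0},{"jaw":-1,"tx":0,"ty":0,"tz":0.8,"turn":0},{"jaw":-1,"tx":0,"ty":0,"tz":1.2,"turn":0},{"jaw":-1,"tx":0,"ty":0,"tz":1.4,"turn":0},{"jaw":-1,"tx":0,"ty":0,"tz":1.4,"turn":0},{"jaw":-1,"tx":0,"ty":0,"tz":1.4,"turn":0},{"jaw":-1,"tx":0,"ty":0,"tz":1.4,"turn":0},{"jaw":-1,"tx":0,"ty":0,"tz":1.4,"turn":0},{"jaw":-1,"tx":0,"ty":0,"tz":1.4,"turn":0}]'
python3 - <<'E'
from h import *
snap('w6')
s,r=st();c=load('w6');print(to_tool([.4646,-.1516,.1]),s['ft_force'])
# predicted pixels: cell top/bottom corners assuming cell x-centre at TCP; slot mouth 18x18 rim
A=r.as_matrix();t=s['tcp_pos']
print('bottom',proj(c,[t+A@[x,y,.046] for x,y in((.00625,-.00625),(.00625,.00625))]),'top',proj(c,[t+A@[x,y,-.004] for x,y in((.00625,-.00625),(.00625,.00625),(-.00625,.00625))]))
print('slots',proj(c,[[.4646,-.1516,.056],[.471,-.1973,.056],[.4585,-.106,.056]]))
im=cv2.imread('pics/w6.png')
cv2.imwrite('pics/w6c.png',np.vstack([cv2.resize(im[190:340,220:420],(800,600),interpolation=cv2.INTER_CUBIC)]))
E
```

```text
clock: 7.9
tcp_pos: [0.4649, -0.1547, 0.1244]
ee_rot: [0.001, -0.068, 0.998, -0.001]
ft_force: [1.0, -0.9, -1.6]
gripper_width: 0.142
gripper_force: 27.2
clock: 8.73
tcp_pos: [0.4649, -0.1518, 0.1093]
ee_rot: [0.0, -0.068, 0.998, -0.0]
ft_force: [-1.2, 0.1, -1.0]
gripper_width: 0.14
gripper_force: 27.2
w6 8.7333 [ 0.4649 -0.1518  0.1093] [-0.1359  0.9907]
[0.02138598 0.02974465 0.92038658] [-0.3144356   0.70882374  0.26364411]
bottom [[310.28334229 263.04842476]
 [332.75148452 263.03804729]] top [[306.8310731  308.95800473]
 [336.72508345 308.95085409]
 [336.32155909 334.70987893]]
slots [[322.00867561 267.88775689]
 [242.7295078  268.13038469]
 [401.10991116 268.09468897]]
```

View pics/w6c.png

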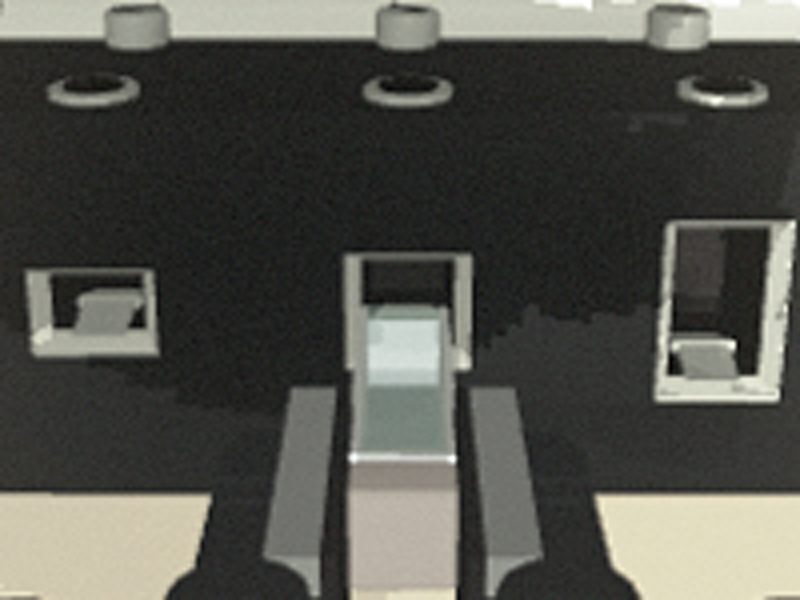

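The mouths are where predicted: the slot_10 rim is centred at crop x 408, and the cell bottom at 407.5 lines up in y. The stopper's front strip spans y 458–490, so the cell sits about 1.7 mm ahead of the TCP in x. I'll correct by 2 mm and start in.

```bash
python3 -m inch '[{"jaw":-1,"tx":0.1,"ty":0,"tz":0,"turn":0},{"jaw":-1,"tx":0.2,"ty":0.02,"tz":0,"turn":0},{"jaw":-1,"tx":0.2,"ty":0.02,"tz":0.2,"turn":0},{"jaw":-1,"tx":0.2,"ty":0.02,"tz":0.4,"turn":0},{"jaw":-1,"tx":0.2,"ty":0.02,"tz":0.6,"turn":0},{"jaw":-1,"tx":0.2,"ty":0.02,"tz":0.75,"turn":0},{"jaw":-1,"tx":0.2,"ty":0.02,"tz":0.9,"turn":0},{"jaw":-1,"tx":0.2,"ty":0.02,"tz":1,"turn":0},{"jaw":-1,"tx":0.2,"ty":0.02,"tz":1,"turn":0},{"jaw":-1,"tx":0.2,"ty":0.02,"tz":1,"turn":0}]'
```

```text
clock: 9.62
tcp_pos: [0.4627, -0.1519, 0.099]
ee_rot: [-0.0, -0.068, 0.998, 0.0]
ft_force: [0.3, -0.8, 1.2]
gripper_width: 0.136
gripper_force: 27.2
```

```bash
python3 -c "
from h import *
snap('w7')"
python3 -m inch '[{"jaw":-1,"tx":0,"ty":0,"tz":0.06,"turn":0},{"jaw":-1,"tx":0,"ty":0,"tz":0.12,"turn":0},{"jaw":-1,"tx":0,"ty":0,"tz":0.18,"turn":0},{"jaw":-1,"tx":0,"ty":0,"tz":0.24,"turn":0},{"jaw":-1,"tx":0,"ty":0,"tz":0.3,"turn":0},{"jaw":-1,"tx":0,"ty":0,"tz":0.36,"turn":0},{"jaw":-1,"tx":0,"ty":0,"tz":0.42,"turn":0},{"jaw":-1,"tx":0,"ty":0,"tz":0.42,"turn":0},{"jaw":-1,"tx":0,"ty":0,"tz":0.42,"turn":0},{"jaw":-1,"tx":0,"ty":0,"tz":0.42,"turn":0}]'
```

```text
w7 9.6167 [ 0.4627 -0.1519  0.099 ] [-0.1358  0.9907]
clock: 10.5
tcp_pos: [0.4628, -0.1519, 0.0949]
ee_rot: [-0.0, -0.068, 0.998, 0.0]
ft_force: [-0.0, 0.1, 0.2]
gripper_width: 0.135
gripper_force: 27.2
```

It has entered cleanly to about 7 mm depth. Next it goes through the spring to about 16.5 mm, which is still above the highest possible seat.

```bash
python3 -m inch '[{"jaw":-1,"tx":0,"ty":0,"tz":0.1,"turn":0},{"jaw":-1,"tx":0,"ty":0,"tz":0.2,"turn":0},{"jaw":-1,"tx":0,"ty":0,"tz":0.3,"turn":0},{"jaw":-1,"tx":0,"ty":0,"tz":0.4,"turn":0},{"jaw":-1,"tx":0,"ty":0,"tz":0.46,"turn":0},{"jaw":-1,"tx":0,"ty":0,"tz":0.5,"turn":0},{"jaw":-1,"tx":0,"ty":0,"tz":0.5,"turn":0},{"jaw":-1,"tx":0,"ty":0,"tz":0.5,"turn":0},{"jaw":-1,"tx":0,"ty":0,"tz":0.5,"turn":0},{"jaw":-1,"tx":0,"ty":0,"tz":0.5,"turn":0}]'
python3 -m inch '[{"jaw":-1,"tx":0,"ty":0,"tz":0.05,"turn":0},{"jaw":-1,"tx":0,"ty":0,"tz":0.1,"turn":0},{"jaw":-1,"tx":0,"ty":0,"tz":0.15,"turn":0},{"jaw":-1,"tx":0,"ty":0,"tz":0.2,"turn":0},{"jaw":-1,"tx":0,"ty":0,"tz":0.25,"turn":0},{"jaw":-1,"tx":0,"ty":0,"tz":0.3,"turn":0},{"jaw":-1,"tx":0,"ty":0,"tz":0.35,"turn":0},{"jaw":-1,"tx":0,"ty":0,"tz":0.4,"turn":0},{"jaw":-1,"tx":0,"ty":0,"tz":0.44,"turn":0},{"jaw":-1,"tx":0,"ty":0,"tz":0.44,"turn":0}]'
```

```text
clock: 11.33
tcp_pos: [0.4627, -0.152, 0.0897]
ee_rot: [-0.0, -0.068, 0.998, 0.0]
ft_force: [-1.9, -0.9, 0.0]
gripper_width: 0.136
gripper_force: 27.3
clock: 12.17
tcp_pos: [0.4627, -0.152, 0.0853]
ee_rot: [-0.0, -0.068, 0.998, 0.0]
ft_force: [-1.1, -1.1, 0.5]
gripper_width: 0.135
gripper_force: 27.3
```

```bash
python3 -m inch '[{"jaw":-1,"tx":0,"ty":0,"tz":0.04,"turn":0},{"jaw":-1,"tx":0,"ty":0,"tz":0.08,"turn":0},{"jaw":-1,"tx":0,"ty":0,"tz":0.12,"turn":0},{"jaw":-1,"tx":0,"ty":0,"tz":0.16,"turn":0},{"jaw":-1,"tx":0,"ty":0,"tz":0.2,"turn":0},{"jaw":-1,"tx":0,"ty":0,"tz":0.2,"turn":0},{"jaw":-1,"tx":0,"ty":0,"tz":0.2,"turn":0},{"jaw":-1,"tx":0,"ty":0,"tz":0.2,"turn":0},{"jaw":-1,"tx":0,"ty":0,"tz":0.2,"turn":0},{"jaw":-1,"tx":0,"ty":0,"tz":0.2,"turn":0}]'
```

```text
clock: 13.0
tcp_pos: [0.4627, -0.152, 0.0834]
ee_rot: [-0.0, -0.068, 0.998, 0.0]
ft_force: [-1.8, 0.1, -0.2]
gripper_width: 0.137
gripper_force: 27.2
```

```bash
python3 -m inch '[{"jaw":-1,"tx":0,"ty":0,"tz":0.02,"turn":0},{"jaw":-1,"tx":0,"ty":0,"tz":0.04,"turn":0},{"jaw":-1,"tx":0,"ty":0,"tz":0.06,"turn":0},{"jaw":-1,"tx":0,"ty":0,"tz":0.06,"turn":0},{"jaw":-1,"tx":0,"ty":0,"tz":0.06,"turn":0},{"jaw":-1,"tx":0,"ty":0,"tz":0.06,"turn":0},{"jaw":-1,"tx":0,"ty":0,"tz":0.06,"turn":0},{"jaw":-1,"tx":0,"ty":0,"tz":0.06,"turn":0},{"jaw":-1,"tx":0,"ty":0,"tz":0.06,"turn":0},{"jaw":-1,"tx":0,"ty":0,"tz":0.06,"turn":0}]'
```

```text
clock: 13.83
tcp_pos: [0.4628, -0.1519, 0.0829]
ee_rot: [0.0, -0.068, 0.998, 0.0]
ft_force: [-1.7, 0.0, 1.0]
gripper_width: 0.132
gripper_force: 27.3
```

```bash
python3 -m inch '[{"jaw":-1,"tx":0,"ty":0,"tz":0.02,"turn":0},{"jaw":-1,"tx":0,"ty":0,"tz":0.04,"turn":0},{"jaw":-1,"tx":0,"ty":0,"tz":0.06,"turn":0},{"jaw":-1,"tx":0,"ty":0,"tz":0.06,"turn":0},{"jaw":-1,"tx":0,"ty":0,"tz":0.06,"turn":0},{"jaw":-1,"tx":0,"ty":0,"tz":0.06,"turn":0},{"jaw":-1,"tx":0,"ty":0,"tz":0.06,"turn":0},{"jaw":-1,"tx":0,"ty":0,"tz":0.06,"turn":0},{"jaw":-1,"tx":0,"ty":0,"tz":0.06,"turn":0},{"jaw":-1,"tx":0,"ty":0,"tz":0.06,"turn":0}]'
```

```text
clock: 14.67
tcp_pos: [0.4627, -0.152, 0.0822]
ee_rot: [-0.0, -0.068, 0.998, 0.0]
ft_force: [-1.1, -0.6, 1.2]
gripper_width: 0.136
gripper_force: 27.3
```

```bash
cat > ok.py <<'E'
from workcell import read_state
import sys
sys.exit(read_state()['ft_force'][2]>3.5)
E
python3 -m inch '[{"jaw":-1,"tx":0,"ty":0,"tz":0.02,"turn":0},{"jaw":-1,"tx":0,"ty":0,"tz":0.04,"turn":0},{"jaw":-1,"tx":0,"ty":0,"tz":0.06,"turn":0},{"jaw":-1,"tx":0,"ty":0,"tz":0.06,"turn":0},{"jaw":-1,"tx":0,"ty":0,"tz":0.06,"turn":0},{"jaw":-1,"tx":0,"ty":0,"tz":0.06,"turn":0},{"jaw":-1,"tx":0,"ty":0,"tz":0.06,"turn":0},{"jaw":-1,"tx":0,"ty":0,"tz":0.06,"turn":0},{"jaw":-1,"tx":0,"ty":0,"tz":0.06,"turn":0},{"jaw":-1,"tx":0,"ty":0,"tz":0.06,"turn":0}]' && python3 ok.py &&
python3 -m inch '[{"jaw":-1,"tx":0,"ty":0,"tz":0.02,"turn":0},{"jaw":-1,"tx":0,"ty":0,"tz":0.04,"turn":0},{"jaw":-1,"tx":0,"ty":0,"tz":0.06,"turn":0},{"jaw":-1,"tx":0,"ty":0,"tz":0.06,"turn":0},{"jaw":-1,"tx":0,"ty":0,"tz":0.06,"turn":0},{"jaw":-1,"tx":0,"ty":0,"tz":0.06,"turn":0},{"jaw":-1,"tx":0,"ty":0,"tz":0.06,"turn":0},{"jaw":-1,"tx":0,"ty":0,"tz":0.06,"turn":0},{"jaw":-1,"tx":0,"ty":0,"tz":0.06,"turn":0},{"jaw":-1,"tx":0,"ty":0,"tz":0.06,"turn":0}]' && python3 ok.py &&
python3 -m inch '[{"jaw":-1,"tx":0,"ty":0,"tz":0.02,"turn":0},{"jaw":-1,"tx":0,"ty":0,"tz":0.04,"turn":0},{"jaw":-1,"tx":0,"ty":0,"tz":0.06,"turn":0},{"jaw":-1,"tx":0,"ty":0,"tz":0.06,"turn":0},{"jaw":-1,"tx":0,"ty":0,"tz":0.06,"turn":0},{"jaw":-1,"tx":0,"ty":0,"tz":0.06,"turn":0},{"jaw":-1,"tx":0,"ty":0,"tz":0.06,"turn":0},{"jaw":-1,"tx":0,"ty":0,"tz":0.06,"turn":0},{"jaw":-1,"tx":0,"ty":0,"tz":0.06,"turn":0},{"jaw":-1,"tx":0,"ty":0,"tz":0.06,"turn":0}]' && python3 ok.py &&
python3 -m inch '[{"jaw":-1,"tx":0,"ty":0,"tz":0.02,"turn":0},{"jaw":-1,"tx":0,"ty":0,"tz":0.04,"turn":0},{"jaw":-1,"tx":0,"ty":0,"tz":0.06,"turn":0},{"jaw":-1,"tx":0,"ty":0,"tz":0.06,"turn":0},{"jaw":-1,"tx":0,"ty":0,"tz":0.06,"turn":0},{"jaw":-1,"tx":0,"ty":0,"tz":0.06,"turn":0},{"jaw":-1,"tx":0,"ty":0,"tz":0.06,"turn":0},{"jaw":-1,"tx":0,"ty":0,"tz":0.06,"turn":0},{"jaw":-1,"tx":0,"ty":0,"tz":0.06,"turn":0},{"jaw":-1,"tx":0,"ty":0,"tz":0.06,"turn":0}]'
```

```text
clock: 15.5
tcp_pos: [0.4628, -0.152, 0.0817]
ee_rot: [0.0, -0.068, 0.998, -0.0]
ft_force: [-1.9, -0.3, 0.7]
gripper_width: 0.139
gripper_force: 27.3False
```

```bash
sed -i 's/sys.exit(\(.*\))$/sys.exit(int(\1))/' ok.py
python3 -m inch '[{"jaw":-1,"tx":0,"ty":0,"tz":0.02,"turn":0},{"jaw":-1,"tx":0,"ty":0,"tz":0.04,"turn":0},{"jaw":-1,"tx":0,"ty":0,"tz":0.06,"turn":0},{"jaw":-1,"tx":0,"ty":0,"tz":0.06,"turn":0},{"jaw":-1,"tx":0,"ty":0,"tz":0.06,"turn":0},{"jaw":-1,"tx":0,"ty":0,"tz":0.06,"turn":0},{"jaw":-1,"tx":0,"ty":0,"tz":0.06,"turn":0},{"jaw":-1,"tx":0,"ty":0,"tz":0.06,"turn":0},{"jaw":-1,"tx":0,"ty":0,"tz":0.06,"turn":0},{"jaw":-1,"tx":0,"ty":0,"tz":0.06,"turn":0}]' && python3 ok.py &&
python3 -m inch '[{"jaw":-1,"tx":0,"ty":0,"tz":0.02,"turn":0},{"jaw":-1,"tx":0,"ty":0,"tz":0.04,"turn":0},{"jaw":-1,"tx":0,"ty":0,"tz":0.06,"turn":0},{"jaw":-1,"tx":0,"ty":0,"tz":0.06,"turn":0},{"jaw":-1,"tx":0,"ty":0,"tz":0.06,"turn":0},{"jaw":-1,"tx":0,"ty":0,"tz":0.06,"turn":0},{"jaw":-1,"tx":0,"ty":0,"tz":0.06,"turn":0},{"jaw":-1,"tx":0,"ty":0,"tz":0.06,"turn":0},{"jaw":-1,"tx":0,"ty":0,"tz":0.06,"turn":0},{"jaw":-1,"tx":0,"ty":0,"tz":0.06,"turn":0}]' && python3 ok.py &&
python3 -m inch '[{"jaw":-1,"tx":0,"ty":0,"tz":0.02,"turn":0},{"jaw":-1,"tx":0,"ty":0,"tz":0.04,"turn":0},{"jaw":-1,"tx":0,"ty":0,"tz":0.06,"turn":0},{"jaw":-1,"tx":0,"ty":0,"tz":0.06,"turn":0},{"jaw":-1,"tx":0,"ty":0,"tz":0.06,"turn":0},{"jaw":-1,"tx":0,"ty":0,"tz":0.06,"turn":0},{"jaw":-1,"tx":0,"ty":0,"tz":0.06,"turn":0},{"jaw":-1,"tx":0,"ty":0,"tz":0.06,"turn":0},{"jaw":-1,"tx":0,"ty":0,"tz":0.06,"turn":0},{"jaw":-1,"tx":0,"ty":0,"tz":0.06,"turn":0}]' && python3 ok.py &&
python3 -m inch '[{"jaw":-1,"tx":0,"ty":0,"tz":0.02,"turn":0},{"jaw":-1,"tx":0,"ty":0,"tz":0.04,"turn":0},{"jaw":-1,"tx":0,"ty":0,"tz":0.06,"turn":0},{"jaw":-1,"tx":0,"ty":0,"tz":0.06,"turn":0},{"jaw":-1,"tx":0,"ty":0,"tz":0.06,"turn":0},{"jaw":-1,"tx":0,"ty":0,"tz":0.06,"turn":0},{"jaw":-1,"tx":0,"ty":0,"tz":0.06,"turn":0},{"jaw":-1,"tx":0,"ty":0,"tz":0.06,"turn":0},{"jaw":-1,"tx":0,"ty":0,"tz":0.06,"turn":0},{"jaw":-1,"tx":0,"ty":0,"tz":0.06,"turn":0}]'
```

```text
clock: 16.33
tcp_pos: [0.4627, -0.152, 0.081]
ee_rot: [-0.0, -0.068, 0.998, 0.0]
ft_force: [-2.1, -1.3, 0.8]
gripper_width: 0.139
gripper_force: 27.3
clock: 17.17
tcp_pos: [0.4627, -0.1519, 0.0804]
ee_rot: [-0.0, -0.068, 0.998, 0.0]
ft_force: [-2.6, -0.7, 0.2]
gripper_width: 0.136
gripper_force: 27.3
clock: 18.0
tcp_pos: [0.4627, -0.1519, 0.0798]
ee_rot: [-0.0, -0.068, 0.998, 0.0]
ft_force: [-1.3, -1.1, 0.9]
gripper_width: 0.135
gripper_force: 27.3
clock: 18.83
tcp_pos: [0.4628, -0.152, 0.0793]
ee_rot: [0.0, -0.068, 0.998, -0.0]
ft_force: [-1.9, -0.4, -0.1]
gripper_width: 0.139
gripper_force: 27.3
```

```bash
python3 -m inch '[{"jaw":-1,"tx":0,"ty":0,"tz":0.02,"turn":0},{"jaw":-1,"tx":0,"ty":0,"tz":0.04,"turn":0},{"jaw":-1,"tx":0,"ty":0,"tz":0.06,"turn":0},{"jaw":-1,"tx":0,"ty":0,"tz":0.06,"turn":0},{"jaw":-1,"tx":0,"ty":0,"tz":0.06,"turn":0},{"jaw":-1,"tx":0,"ty":0,"tz":0.06,"turn":0},{"jaw":-1,"tx":0,"ty":0,"tz":0.06,"turn":0},{"jaw":-1,"tx":0,"ty":0,"tz":0.06,"turn":0},{"jaw":-1,"tx":0,"ty":0,"tz":0.06,"turn":0},{"jaw":-1,"tx":0,"ty":0,"tz":0.06,"turn":0}]' && python3 ok.py &&
python3 -m inch '[{"jaw":-1,"tx":0,"ty":0,"tz":0.02,"turn":0},{"jaw":-1,"tx":0,"ty":0,"tz":0.04,"turn":0},{"jaw":-1,"tx":0,"ty":0,"tz":0.06,"turn":0},{"jaw":-1,"tx":0,"ty":0,"tz":0.06,"turn":0},{"jaw":-1,"tx":0,"ty":0,"tz":0.06,"turn":0},{"jaw":-1,"tx":0,"ty":0,"tz":0.06,"turn":0},{"jaw":-1,"tx":0,"ty":0,"tz":0.06,"turn":0},{"jaw":-1,"tx":0,"ty":0,"tz":0.06,"turn":0},{"jaw":-1,"tx":0,"ty":0,"tz":0.06,"turn":0},{"jaw":-1,"tx":0,"ty":0,"tz":0.06,"turn":0}]' && python3 ok.py &&
python3 -m inch '[{"jaw":-1,"tx":0,"ty":0,"tz":0.02,"turn":0},{"jaw":-1,"tx":0,"ty":0,"tz":0.04,"turn":0},{"jaw":-1,"tx":0,"ty":0,"tz":0.06,"turn":0},{"jaw":-1,"tx":0,"ty":0,"tz":0.06,"turn":0},{"jaw":-1,"tx":0,"ty":0,"tz":0.06,"turn":0},{"jaw":-1,"tx":0,"ty":0,"tz":0.06,"turn":0},{"jaw":-1,"tx":0,"ty":0,"tz":0.06,"turn":0},{"jaw":-1,"tx":0,"ty":0,"tz":0.06,"turn":0},{"jaw":-1,"tx":0,"ty":0,"tz":0.06,"turn":0},{"jaw":-1,"tx":0,"ty":0,"tz":0.06,"turn":0}]' && python3 ok.py &&
python3 -m inch '[{"jaw":-1,"tx":0,"ty":0,"tz":0.02,"turn":0},{"jaw":-1,"tx":0,"ty":0,"tz":0.04,"turn":0},{"jaw":-1,"tx":0,"ty":0,"tz":0.06,"turn":0},{"jaw":-1,"tx":0,"ty":0,"tz":0.06,"turn":0},{"jaw":-1,"tx":0,"ty":0,"tz":0.06,"turn":0},{"jaw":-1,"tx":0,"ty":0,"tz":0.06,"turn":0},{"jaw":-1,"tx":0,"ty":0,"tz":0.06,"turn":0},{"jaw":-1,"tx":0,"ty":0,"tz":0.06,"turn":0},{"jaw":-1,"tx":0,"ty":0,"tz":0.06,"turn":0},{"jaw":-1,"tx":0,"ty":0,"tz":0.06,"turn":0}]'
```

```text
clock: 19.67
tcp_pos: [0.4629, -0.152, 0.079]
ee_rot: [0.0, -0.068, 0.998, -0.0]
ft_force: [-3.0, 0.4, 5.0]
gripper_width: 0.138
gripper_force: 27.8
```

The seat is felt: 5 N at TCP z 0.079, a depth of about 23 mm. I'll press a little further to confirm.

```bash
python3 -m inch '[{"jaw":-1,"tx":0,"ty":0,"tz":0.01,"turn":0},{"jaw":-1,"tx":0,"ty":0,"tz":0.02,"turn":0},{"jaw":-1,"tx":0,"ty":0,"tz":0.03,"turn":0},{"jaw":-1,"tx":0,"ty":0,"tz":0.03,"turn":0},{"jaw":-1,"tx":0,"ty":0,"tz":0.03,"turn":0},{"jaw":-1,"tx":0,"ty":0,"tz":0.03,"turn":0},{"jaw":-1,"tx":0,"ty":0,"tz":0.03,"turn":0},{"jaw":-1,"tx":0,"ty":0,"tz":0.03,"turn":0},{"jaw":-1,"tx":0,"ty":0,"tz":0.03,"turn":0},{"jaw":-1,"tx":0,"ty":0,"tz":0.03,"turn":0}]'
```

```text
clock: 20.5
tcp_pos: [0.4629, -0.152, 0.0789]
ee_rot: [0.0, -0.068, 0.998, -0.0]
ft_force: [-3.2, 0.8, 7.0]
gripper_width: 0.137
gripper_force: 28.0
```

It's firmly on the seat at 7 N, and the arm's compliance softens the push. I'll release, rise and go to cell_5.

```bash
python3 -m inch '[{"jaw":-0.3,"tx":0,"ty":0,"tz":0,"turn":0},{"jaw":-0.3,"tx":0,"ty":0,"tz":0,"turn":0},{"jaw":-0.3,"tx":0,"ty":0,"tz":0,"turn":0},{"jaw":-0.3,"tx":0,"ty":0,"tz":0,"turn":0},{"jaw":-0.3,"tx":0,"ty":0,"tz":-0.5,"turn":0},{"jaw":-0.3,"tx":0,"ty":0,"tz":-1,"turn":0},{"jaw":-0.3,"tx":0,"ty":0,"tz":-2,"turn":0},{"jaw":-0.3,"tx":0,"ty":0,"tz":-3.5,"turn":0},{"jaw":-0.3,"tx":0,"ty":0,"tz":-5,"turn":0},{"jaw":-0.3,"tx":0,"ty":0,"tz":-6.5,"turn":0}]'
python3 -m inch '[{"jaw":-0.3,"tx":-0.6,"ty":3.5,"tz":0,"turn":0.03},{"jaw":-0.3,"tx":-1.2,"ty":7.5,"tz":0,"turn":0.07},{"jaw":-0.3,"tx":-1.9,"ty":11.5,"tz":0,"turn":0.11},{"jaw":-0.3,"tx":-2.5,"ty":15.5,"tz":0,"turn":0.15},{"jaw":-0.3,"tx":-3.2,"ty":19.5,"tz":0,"turn":0.19},{"jaw":-0.3,"tx":-3.8,"ty":23.5,"tz":0,"turn":0.23},{"jaw":-0.3,"tx":-4.5,"ty":27.5,"tz":0,"turn":0.27},{"jaw":-0.3,"tx":-5.1,"ty":31.5,"tz":0.5,"turn":0.3},{"jaw":-0.3,"tx":-5.7,"ty":35,"tz":1.5,"turn":0.325},{"jaw":-0.3,"tx":-5.7,"ty":35.5,"tz":3,"turn":0.325}]'
python3 -m inch '[{"jaw":-0.3,"tx":0,"ty":0,"tz":1,"turn":0},{"jaw":-0.3,"tx":0,"ty":0,"tz":2,"turn":0},{"jaw":-0.3,"tx":0,"ty":0,"tz":2.3,"turn":0},{"jaw":-0.3,"tx":0,"ty":0,"tz":2.3,"turn":0},{"jaw":-0.3,"tx":0,"ty":0,"tz":2.3,"turn":0},{"jaw":-0.3,"tx":0,"ty":0,"tz":2.3,"turn":0},{"jaw":-0.3,"tx":0,"ty":0,"tz":2.3,"turn":0},{"jaw":-0.3,"tx":0,"ty":0,"tz":2.3,"turn":0},{"jaw":-0.3,"tx":0,"ty":0,"tz":2.3,"turn":0},{"jaw":-0.3,"tx":0,"ty":0,"tz":2.3,"turn":0}]'
python3 - <<'E'
from h import *
snap('w8')
c=load('w8');s,r=st();A=r.as_matrix();print(to_tool([.4713,.2075,.058]),s['ft_force'])
p=np.array([.4713,.2075,.062])
print('pred top corners crop',(proj(c,[p+A@[x,y,0] for x,y in((.00375,-.00625),(.00375,.00625),(-.00375,-.00625),(-.00375,.00625))])-[220,190])*4)
cv2.imwrite('pics/w8c.png',cv2.resize(cv2.imread('pics/w8.png')[190:340,220:420],(800,600),interpolation=cv2.INTER_CUBIC))
E
```

```text
clock: 21.33
tcp_pos: [0.4628, -0.152, 0.145]
ee_rot: [0.0, -0.068, 0.998, -0.0]
ft_force: [0.5, -0.6, 0.2]
gripper_width: 0.35
gripper_force: 0.0
clock: 22.17
tcp_pos: [0.4717, 0.2126, 0.115]
ee_rot: [0.001, 0.093, 0.996, 0.001]
ft_force: [-0.2, -1.0, -1.0]
gripper_width: 0.345
gripper_force: 0.0
clock: 23.0
tcp_pos: [0.4711, 0.2075, 0.0906]
ee_rot: [0.0, 0.094, 0.996, 0.0]
ft_force: [1.1, -0.1, -0.4]
gripper_width: 0.346
gripper_force: 0.0
w8 23.0 [0.4711 0.2075 0.0906] [0.1878 0.9822]
[-0.02211973  0.00779089  3.24651101] [-0.30038884 -0.25105403 -0.03001182]
pred top corners crop [[357.55171784 362.76152065]
 [455.51963253 362.69569112]
 [358.1954333  415.5635305 ]
 [454.87493759 415.50399618]]
```

View pics/w8c.png

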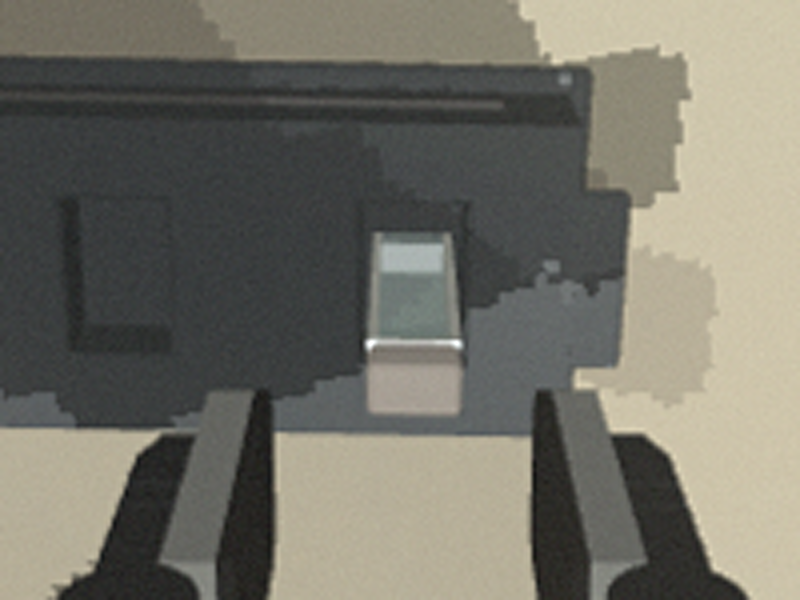

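cell_5's top spans x 366–462 and y 362–414. Its depth matches the prediction, and it sits about 1 mm towards +y. I'll correct, descend and grip.

```bash
python3 -m inch '[{"jaw":-0.3,"tx":0,"ty":0.12,"tz":0.5,"turn":0},{"jaw":-0.3,"tx":0,"ty":0.12,"tz":1,"turn":0},{"jaw":-0.3,"tx":0,"ty":0.12,"tz":1.6,"turn":0},{"jaw":-0.3,"tx":0,"ty":0.12,"tz":2.2,"turn":0},{"jaw":-0.3,"tx":0,"ty":0.12,"tz":2.8,"turn":0},{"jaw":-0.3,"tx":0,"ty":0.12,"tz":3.25,"turn":0},{"jaw":-0.3,"tx":0,"ty":0.12,"tz":3.25,"turn":0},{"jaw":-1,"tx":0,"ty":0.12,"tz":3.25,"turn":0},{"jaw":-1,"tx":0,"ty":0.12,"tz":3.25,"turn":0},{"jaw":-1,"tx":0,"ty":0.12,"tz":3.25,"turn":0}]' 25
python3 -m inch '[{"jaw":-1,"tx":0,"ty":0,"tz":0,"turn":0},{"jaw":-1,"tx":0,"ty":0,"tz":0,"turn":0},{"jaw":-1,"tx":0,"ty":0,"tz":-0.4,"turn":0},{"jaw":-1,"tx":0,"ty":0,"tz":-0.8,"turn":0},{"jaw":-1,"tx":0,"ty":0,"tz":-1.2,"turn":0},{"jaw":-1,"tx":0,"ty":0,"tz":-1.8,"turn":0},{"jaw":-1,"tx":0,"ty":0,"tz":-2.6,"turn":0},{"jaw":-1,"tx":0,"ty":0,"tz":-4,"turn":0},{"jaw":-1,"tx":0,"ty":0,"tz":-6,"turn":0},{"jaw":-1,"tx":0,"ty":0,"tz":-7.5,"turn":0}]'
```

```text
clock: 23.88
tcp_pos: [0.4715, 0.2087, 0.0582]
ee_rot: [0.0, 0.094, 0.996, 0.0]
ft_force: [-0.1, 0.3, -0.2]
gripper_width: 0.134
gripper_force: 26.0
clock: 24.72
tcp_pos: [0.4714, 0.2087, 0.1349]
ee_rot: [0.0, 0.094, 0.996, 0.0]
ft_force: [0.4, -0.3, 0.5]
gripper_width: 0.137
gripper_force: 26.0
```

```bash
python3 -m inch '[{"jaw":-1,"tx":-0.4,"ty":-2,"tz":-2,"turn":-0.02},{"jaw":-1,"tx":-1.1,"ty":-6,"tz":-2,"turn":-0.05},{"jaw":-1,"tx":-1.9,"ty":-10,"tz":-2,"turn":-0.09},{"jaw":-1,"tx":-2.7,"ty":-14,"tz":-2,"turn":-0.13},{"jaw":-1,"tx":-3.4,"ty":-18,"tz":-2,"turn":-0.16},{"jaw":-1,"tx":-4.2,"ty":-22,"tz":-2,"turn":-0.2},{"jaw":-1,"tx":-4.9,"ty":-26,"tz":-2,"turn":-0.23},{"jaw":-1,"tx":-5.7,"ty":-30,"tz":-2,"turn":-0.27},{"jaw":-1,"tx":-6.5,"ty":-34,"tz":-2,"turn":-0.3},{"jaw":-1,"tx":-7.2,"ty":-38,"tz":-2,"turn":-0.325}]'
python3 - <<'E'
from h import *
s,r=st();print(to_tool([.4709,-.1975,.109]),r.as_matrix()[:2,1])
E
```

```text
clock: 25.55
tcp_pos: [0.4704, -0.1802, 0.1539]
ee_rot: [0.001, -0.069, 0.998, -0.0]
ft_force: [1.1, 0.5, -0.3]
gripper_width: 0.136
gripper_force: 26.0
[ 0.19244033 -1.71524792  4.48833082] [-0.13729667  0.99052978]
```

```bash
python3 -m inch '[{"jaw":-1,"tx":0.1,"ty":-0.8,"tz":0,"turn":0},{"jaw":-1,"tx":0.2,"ty":-1.5,"tz":0.5,"turn":0},{"jaw":-1,"tx":0.26,"ty":-1.92,"tz":1.5,"turn":0},{"jaw":-1,"tx":0.26,"ty":-1.92,"tz":2.5,"turn":0},{"jaw":-1,"tx":0.26,"ty":-1.92,"tz":3.5,"turn":0},{"jaw":-1,"tx":0.26,"ty":-1.92,"tz":4.2,"turn":0},{"jaw":-1,"tx":0.26,"ty":-1.92,"tz":4.6,"turn":0},{"jaw":-1,"tx":0.26,"ty":-1.92,"tz":4.6,"turn":0},{"jaw":-1,"tx":0.26,"ty":-1.92,"tz":4.6,"turn":0},{"jaw":-1,"tx":0.26,"ty":-1.92,"tz":4.6,"turn":0}]'
python3 - <<'E'
from h import *
snap('w9')
s,r=st();c=load('w9');print(to_tool([.4709,-.1975,.109]),s['ft_force'])
A=r.as_matrix();t=s['tcp_pos'];f=lambda P:((proj(c,P)-[220,190])*4).round()
print('bottom front',f([t+A@[.00375,y,.046] for y in(-.00625,.00625)]),'top front',f([t+A@[.00375,y,-.004] for y in(-.00625,.00625)]),'slot',f([[.4709,-.1975,.056],[.4644,-.152,.056]]))
cv2.imwrite('pics/w9c.png',cv2.resize(cv2.imread('pics/w9.png')[190:340,220:420],(800,600),interpolation=cv2.INTER_CUBIC))
E
```

```text
clock: 26.38
tcp_pos: [0.471, -0.1973, 0.1073]
ee_rot: [0.0, -0.068, 0.998, -0.0]
ft_force: [0.1, 0.4, -0.4]
gripper_width: 0.138
gripper_force: 26.0
w9 26.3833 [ 0.471  -0.1973  0.1073] [-0.1363  0.9907]
[ 0.01309094 -0.01190674 -0.1568554 ] [-0.5379032  -0.28182385 -0.42254648]
bottom front [[361. 310.]
 [450. 310.]] top front [[347. 498.]
 [466. 498.]] slot [[405. 318.]
 [724. 316.]]
```

View pics/w9c.png

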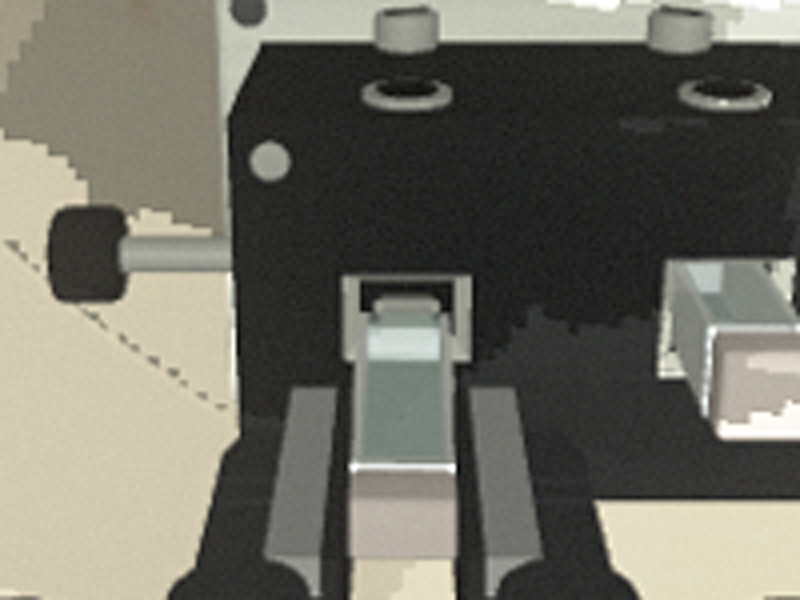

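Slot_5's rim is centred at crop (407,318) and the cell's bottom at x≈407, so it's aligned within about 0.3 mm. Inserting now.

```bash
python3 -m inch '[{"jaw":-1,"tx":0,"ty":0,"tz":0.15,"turn":0},{"jaw":-1,"tx":0,"ty":0,"tz":0.3,"turn":0},{"jaw":-1,"tx":0,"ty":0,"tz":0.45,"turn":0},{"jaw":-1,"tx":0,"ty":0,"tz":0.6,"turn":0},{"jaw":-1,"tx":0,"ty":0,"tz":0.7,"turn":0},{"jaw":-1,"tx":0,"ty":0,"tz":0.8,"turn":0},{"jaw":-1,"tx":0,"ty":0,"tz":0.9,"turn":0},{"jaw":-1,"tx":0,"ty":0,"tz":1,"turn":0},{"jaw":-1,"tx":0,"ty":0,"tz":1,"turn":0},{"jaw":-1,"tx":0,"ty":0,"tz":1,"turn":0}]' && python3 ok.py &&
python3 -m inch '[{"jaw":-1,"tx":0,"ty":0,"tz":0.08,"turn":0},{"jaw":-1,"tx":0,"ty":0,"tz":0.16,"turn":0},{"jaw":-1,"tx":0,"ty":0,"tz":0.24,"turn":0},{"jaw":-1,"tx":0,"ty":0,"tz":0.32,"turn":0},{"jaw":-1,"tx":0,"ty":0,"tz":0.4,"turn":0},{"jaw":-1,"tx":0,"ty":0,"tz":0.48,"turn":0},{"jaw":-1,"tx":0,"ty":0,"tz":0.55,"turn":0},{"jaw":-1,"tx":0,"ty":0,"tz":0.6,"turn":0},{"jaw":-1,"tx":0,"ty":0,"tz":0.6,"turn":0},{"jaw":-1,"tx":0,"ty":0,"tz":0.6,"turn":0}]'
```

```text
clock: 27.27
tcp_pos: [0.4707, -0.1975, 0.0968]
ee_rot: [-0.0, -0.068, 0.998, 0.0]
ft_force: [0.6, -0.0, -0.4]
gripper_width: 0.136
gripper_force: 26.0
clock: 28.1
tcp_pos: [0.4706, -0.1975, 0.0908]
ee_rot: [-0.0, -0.068, 0.998, -0.0]
ft_force: [-1.4, -0.7, 0.2]
gripper_width: 0.134
gripper_force: 26.1
```

```bash
python3 ok.py && python3 -m inch '[{"jaw":-1,"tx":0,"ty":0,"tz":0.08,"turn":0},{"jaw":-1,"tx":0,"ty":0,"tz":0.16,"turn":0},{"jaw":-1,"tx":0,"ty":0,"tz":0.24,"turn":0},{"jaw":-1,"tx":0,"ty":0,"tz":0.32,"turn":0},{"jaw":-1,"tx":0,"ty":0,"tz":0.4,"turn":0},{"jaw":-1,"tx":0,"ty":0,"tz":0.48,"turn":0},{"jaw":-1,"tx":0,"ty":0,"tz":0.55,"turn":0},{"jaw":-1,"tx":0,"ty":0,"tz":0.6,"turn":0},{"jaw":-1,"tx":0,"ty":0,"tz":0.6,"turn":0},{"jaw":-1,"tx":0,"ty":0,"tz":0.6,"turn":0}]'
```

```text
clock: 28.93
tcp_pos: [0.4706, -0.1974, 0.0847]
ee_rot: [-0.0, -0.068, 0.998, 0.0]
ft_force: [-1.4, -1.2, 0.3]
gripper_width: 0.133
gripper_force: 26.0
```

The depth is about 17 mm. Now I'll feel for the seat in guarded 0.6 mm steps.

```bash
python3 -m inch '[{"jaw":-1,"tx":0,"ty":0,"tz":0.05,"turn":0},{"jaw":-1,"tx":0,"ty":0,"tz":0.1,"turn":0},{"jaw":-1,"tx":0,"ty":0,"tz":0.12,"turn":0},{"jaw":-1,"tx":0,"ty":0,"tz":0.12,"turn":0},{"jaw":-1,"tx":0,"ty":0,"tz":0.12,"turn":0},{"jaw":-1,"tx":0,"ty":0,"tz":0.12,"turn":0},{"jaw":-1,"tx":0,"ty":0,"tz":0.12,"turn":0},{"jaw":-1,"tx":0,"ty":0,"tz":0.12,"turn":0},{"jaw":-1,"tx":0,"ty":0,"tz":0.12,"turn":0},{"jaw":-1,"tx":0,"ty":0,"tz":0.12,"turn":0}]' && python3 ok.py &&
python3 -m inch '[{"jaw":-1,"tx":0,"ty":0,"tz":0.02,"turn":0},{"jaw":-1,"tx":0,"ty":0,"tz":0.04,"turn":0},{"jaw":-1,"tx":0,"ty":0,"tz":0.06,"turn":0},{"jaw":-1,"tx":0,"ty":0,"tz":0.06,"turn":0},{"jaw":-1,"tx":0,"ty":0,"tz":0.06,"turn":0},{"jaw":-1,"tx":0,"ty":0,"tz":0.06,"turn":0},{"jaw":-1,"tx":0,"ty":0,"tz":0.06,"turn":0},{"jaw":-1,"tx":0,"ty":0,"tz":0.06,"turn":0},{"jaw":-1,"tx":0,"ty":0,"tz":0.06,"turn":0},{"jaw":-1,"tx":0,"ty":0,"tz":0.06,"turn":0}]' && python3 ok.py &&
python3 -m inch '[{"jaw":-1,"tx":0,"ty":0,"tz":0.02,"turn":0},{"jaw":-1,"tx":0,"ty":0,"tz":0.04,"turn":0},{"jaw":-1,"tx":0,"ty":0,"tz":0.06,"turn":0},{"jaw":-1,"tx":0,"ty":0,"tz":0.06,"turn":0},{"jaw":-1,"tx":0,"ty":0,"tz":0.06,"turn":0},{"jaw":-1,"tx":0,"ty":0,"tz":0.06,"turn":0},{"jaw":-1,"tx":0,"ty":0,"tz":0.06,"turn":0},{"jaw":-1,"tx":0,"ty":0,"tz":0.06,"turn":0},{"jaw":-1,"tx":0,"ty":0,"tz":0.06,"turn":0},{"jaw":-1,"tx":0,"ty":0,"tz":0.06,"turn":0}]' && python3 ok.py &&
python3 -m inch '[{"jaw":-1,"tx":0,"ty":0,"tz":0.02,"turn":0},{"jaw":-1,"tx":0,"ty":0,"tz":0.04,"turn":0},{"jaw":-1,"tx":0,"ty":0,"tz":0.06,"turn":0},{"jaw":-1,"tx":0,"ty":0,"tz":0.06,"turn":0},{"jaw":-1,"tx":0,"ty":0,"tz":0.06,"turn":0},{"jaw":-1,"tx":0,"ty":0,"tz":0.06,"turn":0},{"jaw":-1,"tx":0,"ty":0,"tz":0.06,"turn":0},{"jaw":-1,"tx":0,"ty":0,"tz":0.06,"turn":0},{"jaw":-1,"tx":0,"ty":0,"tz":0.06,"turn":0},{"jaw":-1,"tx":0,"ty":0,"tz":0.06,"turn":0}]' && python3 ok.py &&
python3 -m inch '[{"jaw":-1,"tx":0,"ty":0,"tz":0.02,"turn":0},{"jaw":-1,"tx":0,"ty":0,"tz":0.04,"turn":0},{"jaw":-1,"tx":0,"ty":0,"tz":0.06,"turn":0},{"jaw":-1,"tx":0,"ty":0,"tz":0.06,"turn":0},{"jaw":-1,"tx":0,"ty":0,"tz":0.06,"turn":0},{"jaw":-1,"tx":0,"ty":0,"tz":0.06,"turn":0},{"jaw":-1,"tx":0,"ty":0,"tz":0.06,"turn":0},{"jaw":-1,"tx":0,"ty":0,"tz":0.06,"turn":0},{"jaw":-1,"tx":0,"ty":0,"tz":0.06,"turn":0},{"jaw":-1,"tx":0,"ty":0,"tz":0.06,"turn":0}]'
```

```text
clock: 29.77
tcp_pos: [0.4707, -0.1975, 0.0836]
ee_rot: [-0.0, -0.068, 0.998, 0.0]
ft_force: [-1.1, -0.2, 0.9]
gripper_width: 0.133
gripper_force: 26.1
clock: 30.6
tcp_pos: [0.4707, -0.1975, 0.083]
ee_rot: [-0.0, -0.068, 0.998, 0.0]
ft_force: [-2.0, 0.5, 0.8]
gripper_width: 0.138
gripper_force: 26.1
clock: 31.43
tcp_pos: [0.4707, -0.1975, 0.0824]
ee_rot: [-0.0, -0.068, 0.998, 0.0]
ft_force: [-1.3, 0.6, 0.7]
gripper_width: 0.135
gripper_force: 26.1
clock: 32.27
tcp_pos: [0.4707, -0.1975, 0.0818]
ee_rot: [-0.0, -0.068, 0.998, 0.0]
ft_force: [-1.7, -0.1, 0.1]
gripper_width: 0.136
gripper_force: 26.1
clock: 33.1
tcp_pos: [0.4707, -0.1975, 0.0812]
ee_rot: [-0.0, -0.068, 0.998, 0.0]
ft_force: [-1.9, -0.7, 0.6]
gripper_width: 0.133
gripper_force: 26.1
```

```bash
python3 -m inch '[{"jaw":-1,"tx":0,"ty":0,"tz":0.02,"turn":0},{"jaw":-1,"tx":0,"ty":0,"tz":0.04,"turn":0},{"jaw":-1,"tx":0,"ty":0,"tz":0.06,"turn":0},{"jaw":-1,"tx":0,"ty":0,"tz":0.06,"turn":0},{"jaw":-1,"tx":0,"ty":0,"tz":0.06,"turn":0},{"jaw":-1,"tx":0,"ty":0,"tz":0.06,"turn":0},{"jaw":-1,"tx":0,"ty":0,"tz":0.06,"turn":0},{"jaw":-1,"tx":0,"ty":0,"tz":0.06,"turn":0},{"jaw":-1,"tx":0,"ty":0,"tz":0.06,"turn":0},{"jaw":-1,"tx":0,"ty":0,"tz":0.06,"turn":0}]' && python3 ok.py &&
python3 -m inch '[{"jaw":-1,"tx":0,"ty":0,"tz":0.02,"turn":0},{"jaw":-1,"tx":0,"ty":0,"tz":0.04,"turn":0},{"jaw":-1,"tx":0,"ty":0,"tz":0.06,"turn":0},{"jaw":-1,"tx":0,"ty":0,"tz":0.06,"turn":0},{"jaw":-1,"tx":0,"ty":0,"tz":0.06,"turn":0},{"jaw":-1,"tx":0,"ty":0,"tz":0.06,"turn":0},{"jaw":-1,"tx":0,"ty":0,"tz":0.06,"turn":0},{"jaw":-1,"tx":0,"ty":0,"tz":0.06,"turn":0},{"jaw":-1,"tx":0,"ty":0,"tz":0.06,"turn":0},{"jaw":-1,"tx":0,"ty":0,"tz":0.06,"turn":0}]' && python3 ok.py &&
python3 -m inch '[{"jaw":-1,"tx":0,"ty":0,"tz":0.02,"turn":0},{"jaw":-1,"tx":0,"ty":0,"tz":0.04,"turn":0},{"jaw":-1,"tx":0,"ty":0,"tz":0.06,"turn":0},{"jaw":-1,"tx":0,"ty":0,"tz":0.06,"turn":0},{"jaw":-1,"tx":0,"ty":0,"tz":0.06,"turn":0},{"jaw":-1,"tx":0,"ty":0,"tz":0.06,"turn":0},{"jaw":-1,"tx":0,"ty":0,"tz":0.06,"turn":0},{"jaw":-1,"tx":0,"ty":0,"tz":0.06,"turn":0},{"jaw":-1,"tx":0,"ty":0,"tz":0.06,"turn":0},{"jaw":-1,"tx":0,"ty":0,"tz":0.06,"turn":0}]' && python3 ok.py &&
python3 -m inch '[{"jaw":-1,"tx":0,"ty":0,"tz":0.02,"turn":0},{"jaw":-1,"tx":0,"ty":0,"tz":0.04,"turn":0},{"jaw":-1,"tx":0,"ty":0,"tz":0.06,"turn":0},{"jaw":-1,"tx":0,"ty":0,"tz":0.06,"turn":0},{"jaw":-1,"tx":0,"ty":0,"tz":0.06,"turn":0},{"jaw":-1,"tx":0,"ty":0,"tz":0.06,"turn":0},{"jaw":-1,"tx":0,"ty":0,"tz":0.06,"turn":0},{"jaw":-1,"tx":0,"ty":0,"tz":0.06,"turn":0},{"jaw":-1,"tx":0,"ty":0,"tz":0.06,"turn":0},{"jaw":-1,"tx":0,"ty":0,"tz":0.06,"turn":0}]' && python3 ok.py &&
python3 -m inch '[{"jaw":-1,"tx":0,"ty":0,"tz":0.02,"turn":0},{"jaw":-1,"tx":0,"ty":0,"tz":0.04,"turn":0},{"jaw":-1,"tx":0,"ty":0,"tz":0.06,"turn":0},{"jaw":-1,"tx":0,"ty":0,"tz":0.06,"turn":0},{"jaw":-1,"tx":0,"ty":0,"tz":0.06,"turn":0},{"jaw":-1,"tx":0,"ty":0,"tz":0.06,"turn":0},{"jaw":-1,"tx":0,"ty":0,"tz":0.06,"turn":0},{"jaw":-1,"tx":0,"ty":0,"tz":0.06,"turn":0},{"jaw":-1,"tx":0,"ty":0,"tz":0.06,"turn":0},{"jaw":-1,"tx":0,"ty":0,"tz":0.06,"turn":0}]'
```

```text
clock: 33.93
tcp_pos: [0.4707, -0.1975, 0.0806]
ee_rot: [-0.0, -0.068, 0.998, 0.0]
ft_force: [-1.8, 0.6, 0.7]
gripper_width: 0.132
gripper_force: 26.1
clock: 34.77
tcp_pos: [0.4707, -0.1975, 0.08]
ee_rot: [-0.0, -0.068, 0.998, 0.0]
ft_force: [-2.1, -0.5, 0.8]
gripper_width: 0.135
gripper_force: 26.1
clock: 35.6
tcp_pos: [0.4707, -0.1975, 0.0794]
ee_rot: [-0.0, -0.068, 0.998, -0.0]
ft_force: [-1.9, -0.2, 0.6]
gripper_width: 0.139
gripper_force: 26.1
clock: 36.43
tcp_pos: [0.4707, -0.1975, 0.0788]
ee_rot: [-0.0, -0.068, 0.998, -0.0]
ft_force: [-1.6, -0.6, -0.1]
gripper_width: 0.137
gripper_force: 26.1
clock: 37.27
tcp_pos: [0.4707, -0.1974, 0.0782]
ee_rot: [-0.0, -0.068, 0.998, 0.0]
ft_force: [-2.4, 0.9, 1.2]
gripper_width: 0.136
gripper_force: 26.1
```

```bash
python3 -m inch '[{"jaw":-1,"tx":0,"ty":0,"tz":0.02,"turn":0},{"jaw":-1,"tx":0,"ty":0,"tz":0.04,"turn":0},{"jaw":-1,"tx":0,"ty":0,"tz":0.06,"turn":0},{"jaw":-1,"tx":0,"ty":0,"tz":0.06,"turn":0},{"jaw":-1,"tx":0,"ty":0,"tz":0.06,"turn":0},{"jaw":-1,"tx":0,"ty":0,"tz":0.06,"turn":0},{"jaw":-1,"tx":0,"ty":0,"tz":0.06,"turn":0},{"jaw":-1,"tx":0,"ty":0,"tz":0.06,"turn":0},{"jaw":-1,"tx":0,"ty":0,"tz":0.06,"turn":0},{"jaw":-1,"tx":0,"ty":0,"tz":0.06,"turn":0}]' && python3 ok.py &&
python3 -m inch '[{"jaw":-1,"tx":0,"ty":0,"tz":0.02,"turn":0},{"jaw":-1,"tx":0,"ty":0,"tz":0.04,"turn":0},{"jaw":-1,"tx":0,"ty":0,"tz":0.06,"turn":0},{"jaw":-1,"tx":0,"ty":0,"tz":0.06,"turn":0},{"jaw":-1,"tx":0,"ty":0,"tz":0.06,"turn":0},{"jaw":-1,"tx":0,"ty":0,"tz":0.06,"turn":0},{"jaw":-1,"tx":0,"ty":0,"tz":0.06,"turn":0},{"jaw":-1,"tx":0,"ty":0,"tz":0.06,"turn":0},{"jaw":-1,"tx":0,"ty":0,"tz":0.06,"turn":0},{"jaw":-1,"tx":0,"ty":0,"tz":0.06,"turn":0}]' && python3 ok.py &&
python3 -m inch '[{"jaw":-1,"tx":0,"ty":0,"tz":0.02,"turn":0},{"jaw":-1,"tx":0,"ty":0,"tz":0.04,"turn":0},{"jaw":-1,"tx":0,"ty":0,"tz":0.06,"turn":0},{"jaw":-1,"tx":0,"ty":0,"tz":0.06,"turn":0},{"jaw":-1,"tx":0,"ty":0,"tz":0.06,"turn":0},{"jaw":-1,"tx":0,"ty":0,"tz":0.06,"turn":0},{"jaw":-1,"tx":0,"ty":0,"tz":0.06,"turn":0},{"jaw":-1,"tx":0,"ty":0,"tz":0.06,"turn":0},{"jaw":-1,"tx":0,"ty":0,"tz":0.06,"turn":0},{"jaw":-1,"tx":0,"ty":0,"tz":0.06,"turn":0}]' && python3 ok.py &&
python3 -m inch '[{"jaw":-1,"tx":0,"ty":0,"tz":0.02,"turn":0},{"jaw":-1,"tx":0,"ty":0,"tz":0.04,"turn":0},{"jaw":-1,"tx":0,"ty":0,"tz":0.06,"turn":0},{"jaw":-1,"tx":0,"ty":0,"tz":0.06,"turn":0},{"jaw":-1,"tx":0,"ty":0,"tz":0.06,"turn":0},{"jaw":-1,"tx":0,"ty":0,"tz":0.06,"turn":0},{"jaw":-1,"tx":0,"ty":0,"tz":0.06,"turn":0},{"jaw":-1,"tx":0,"ty":0,"tz":0.06,"turn":0},{"jaw":-1,"tx":0,"ty":0,"tz":0.06,"turn":0},{"jaw":-1,"tx":0,"ty":0,"tz":0.06,"turn":0}]' && python3 ok.py &&
python3 -m inch '[{"jaw":-1,"tx":0,"ty":0,"tz":0.02,"turn":0},{"jaw":-1,"tx":0,"ty":0,"tz":0.04,"turn":0},{"jaw":-1,"tx":0,"ty":0,"tz":0.06,"turn":0},{"jaw":-1,"tx":0,"ty":0,"tz":0.06,"turn":0},{"jaw":-1,"tx":0,"ty":0,"tz":0.06,"turn":0},{"jaw":-1,"tx":0,"ty":0,"tz":0.06,"turn":0},{"jaw":-1,"tx":0,"ty":0,"tz":0.06,"turn":0},{"jaw":-1,"tx":0,"ty":0,"tz":0.06,"turn":0},{"jaw":-1,"tx":0,"ty":0,"tz":0.06,"turn":0},{"jaw":-1,"tx":0,"ty":0,"tz":0.06,"turn":0}]'
```

```text
clock: 38.1
tcp_pos: [0.4707, -0.1975, 0.0776]
ee_rot: [-0.0, -0.068, 0.998, 0.0]
ft_force: [-1.2, 0.1, -0.1]
gripper_width: 0.133
gripper_force: 26.1
clock: 38.93
tcp_pos: [0.4707, -0.1975, 0.077]
ee_rot: [-0.0, -0.068, 0.998, 0.0]
ft_force: [-2.2, -0.5, 0.9]
gripper_width: 0.137
gripper_force: 26.1
clock: 39.77
tcp_pos: [0.4707, -0.1975, 0.0764]
ee_rot: [0.0, -0.068, 0.998, -0.0]
ft_force: [-2.0, 0.3, 1.3]
gripper_width: 0.137
gripper_force: 26.1
clock: 40.6
tcp_pos: [0.4707, -0.1975, 0.0758]
ee_rot: [-0.0, -0.068, 0.998, 0.0]
ft_force: [-2.5, -1.1, 1.2]
gripper_width: 0.135
gripper_force: 26.1
clock: 41.43
tcp_pos: [0.4707, -0.1975, 0.0752]
ee_rot: [-0.0, -0.068, 0.998, -0.0]
ft_force: [-2.7, -0.1, 0.8]
gripper_width: 0.135
gripper_force: 26.1
```

```bash
python3 -m inch '[{"jaw":-1,"tx":0,"ty":0,"tz":0.02,"turn":0},{"jaw":-1,"tx":0,"ty":0,"tz":0.04,"turn":0},{"jaw":-1,"tx":0,"ty":0,"tz":0.06,"turn":0},{"jaw":-1,"tx":0,"ty":0,"tz":0.06,"turn":0},{"jaw":-1,"tx":0,"ty":0,"tz":0.06,"turn":0},{"jaw":-1,"tx":0,"ty":0,"tz":0.06,"turn":0},{"jaw":-1,"tx":0,"ty":0,"tz":0.06,"turn":0},{"jaw":-1,"tx":0,"ty":0,"tz":0.06,"turn":0},{"jaw":-1,"tx":0,"ty":0,"tz":0.06,"turn":0},{"jaw":-1,"tx":0,"ty":0,"tz":0.06,"turn":0}]' && python3 ok.py &&
python3 -m inch '[{"jaw":-1,"tx":0,"ty":0,"tz":0.02,"turn":0},{"jaw":-1,"tx":0,"ty":0,"tz":0.04,"turn":0},{"jaw":-1,"tx":0,"ty":0,"tz":0.06,"turn":0},{"jaw":-1,"tx":0,"ty":0,"tz":0.06,"turn":0},{"jaw":-1,"tx":0,"ty":0,"tz":0.06,"turn":0},{"jaw":-1,"tx":0,"ty":0,"tz":0.06,"turn":0},{"jaw":-1,"tx":0,"ty":0,"tz":0.06,"turn":0},{"jaw":-1,"tx":0,"ty":0,"tz":0.06,"turn":0},{"jaw":-1,"tx":0,"ty":0,"tz":0.06,"turn":0},{"jaw":-1,"tx":0,"ty":0,"tz":0.06,"turn":0}]' && python3 ok.py &&
python3 -m inch '[{"jaw":-1,"tx":0,"ty":0,"tz":0.02,"turn":0},{"jaw":-1,"tx":0,"ty":0,"tz":0.04,"turn":0},{"jaw":-1,"tx":0,"ty":0,"tz":0.06,"turn":0},{"jaw":-1,"tx":0,"ty":0,"tz":0.06,"turn":0},{"jaw":-1,"tx":0,"ty":0,"tz":0.06,"turn":0},{"jaw":-1,"tx":0,"ty":0,"tz":0.06,"turn":0},{"jaw":-1,"tx":0,"ty":0,"tz":0.06,"turn":0},{"jaw":-1,"tx":0,"ty":0,"tz":0.06,"turn":0},{"jaw":-1,"tx":0,"ty":0,"tz":0.06,"turn":0},{"jaw":-1,"tx":0,"ty":0,"tz":0.06,"turn":0}]' && python3 ok.py &&
python3 -m inch '[{"jaw":-1,"tx":0,"ty":0,"tz":0.02,"turn":0},{"jaw":-1,"tx":0,"ty":0,"tz":0.04,"turn":0},{"jaw":-1,"tx":0,"ty":0,"tz":0.06,"turn":0},{"jaw":-1,"tx":0,"ty":0,"tz":0.06,"turn":0},{"jaw":-1,"tx":0,"ty":0,"tz":0.06,"turn":0},{"jaw":-1,"tx":0,"ty":0,"tz":0.06,"turn":0},{"jaw":-1,"tx":0,"ty":0,"tz":0.06,"turn":0},{"jaw":-1,"tx":0,"ty":0,"tz":0.06,"turn":0},{"jaw":-1,"tx":0,"ty":0,"tz":0.06,"turn":0},{"jaw":-1,"tx":0,"ty":0,"tz":0.06,"turn":0}]'
```

```text
clock: 42.27
tcp_pos: [0.4707, -0.1975, 0.0746]
ee_rot: [0.0, -0.068, 0.998, -0.0]
ft_force: [-1.9, 0.1, 1.1]
gripper_width: 0.137
gripper_force: 26.1
clock: 43.1
tcp_pos: [0.4707, -0.1975, 0.074]
ee_rot: [-0.0, -0.068, 0.998, -0.0]
ft_force: [-2.1, -0.9, 0.8]
gripper_width: 0.133
gripper_force: 26.1
clock: 43.93
tcp_pos: [0.4707, -0.1975, 0.0734]
ee_rot: [-0.0, -0.068, 0.998, -0.0]
ft_force: [-2.5, -0.2, 1.9]
gripper_width: 0.137
gripper_force: 26.1
clock: 44.77
tcp_pos: [0.4707, -0.1975, 0.0729]
ee_rot: [0.0, -0.068, 0.998, -0.0]
ft_force: [-1.9, 0.5, 3.3]
gripper_width: 0.133
gripper_force: 26.3
```

```bash
python3 -m inch '[{"jaw":-1,"tx":0,"ty":0,"tz":0.02,"turn":0},{"jaw":-1,"tx":0,"ty":0,"tz":0.04,"turn":0},{"jaw":-1,"tx":0,"ty":0,"tz":0.04,"turn":0},{"jaw":-1,"tx":0,"ty":0,"tz":0.04,"turn":0},{"jaw":-1,"tx":0,"ty":0,"tz":0.04,"turn":0},{"jaw":-1,"tx":0,"ty":0,"tz":0.04,"turn":0},{"jaw":-1,"tx":0,"ty":0,"tz":0.04,"turn":0},{"jaw":-1,"tx":0,"ty":0,"tz":0.04,"turn":0},{"jaw":-1,"tx":0,"ty":0,"tz":0.04,"turn":0},{"jaw":-1,"tx":0,"ty":0,"tz":0.04,"turn":0}]'
```

```text
clock: 45.6
tcp_pos: [0.4708, -0.1975, 0.0727]
ee_rot: [0.0, -0.068, 0.998, -0.0]
ft_force: [-3.2, 0.8, 4.9]
gripper_width: 0.132
gripper_force: 26.5
```

The seat is felt at about 29 mm. One more small press as before, then I'll release, rise clear and look.

```bash
python3 -m inch '[{"jaw":-1,"tx":0,"ty":0,"tz":0.02,"turn":0},{"jaw":-1,"tx":0,"ty":0,"tz":0.04,"turn":0},{"jaw":-1,"tx":0,"ty":0,"tz":0.04,"turn":0},{"jaw":-1,"tx":0,"ty":0,"tz":0.04,"turn":0},{"jaw":-1,"tx":0,"ty":0,"tz":0.04,"turn":0},{"jaw":-1,"tx":0,"ty":0,"tz":0.04,"turn":0},{"jaw":-1,"tx":0,"ty":0,"tz":0.04,"turn":0},{"jaw":-1,"tx":0,"ty":0,"tz":0.04,"turn":0},{"jaw":-1,"tx":0,"ty":0,"tz":0.04,"turn":0},{"jaw":-1,"tx":0,"ty":0,"tz":0.04,"turn":0}]'
python3 -m inch '[{"jaw":-0.3,"tx":0,"ty":0,"tz":0,"turn":0},{"jaw":-0.3,"tx":0,"ty":0,"tz":0,"turn":0},{"jaw":-0.3,"tx":0,"ty":0,"tz":0,"turn":0},{"jaw":-0.3,"tx":0,"ty":0,"tz":0,"turn":0},{"jaw":-0.3,"tx":0,"ty":0,"tz":-0.5,"turn":0},{"jaw":-0.3,"tx":0,"ty":0,"tz":-1.2,"turn":0},{"jaw":-0.3,"tx":0,"ty":0,"tz":-2.5,"turn":0},{"jaw":-0.3,"tx":0,"ty":0,"tz":-4,"turn":0},{"jaw":-0.3,"tx":-0.5,"ty":0,"tz":-6,"turn":0},{"jaw":-0.3,"tx":-1,"ty":1,"tz":-8,"turn":0}]'
python3 -m inch '[{"jaw":-0.3,"tx":-1,"ty":0.5,"tz":0,"turn":0},{"jaw":-0.3,"tx":-2,"ty":1,"tz":0,"turn":0},{"jaw":-0.3,"tx":-2,"ty":1,"tz":0,"turn":0},{"jaw":-0.3,"tx":-2,"ty":1,"tz":0,"turn":0},{"jaw":-0.3,"tx":-2,"ty":1,"tz":0,"turn":0},{"jaw":-0.3,"tx":-2,"ty":1,"tz":0,"turn":0},{"jaw":-0.3,"tx":-2,"ty":1,"tz":0,"turn":0},{"jaw":-0.3,"tx":-2,"ty":1,"tz":0,"turn":0},{"jaw":-0.3,"tx":-2,"ty":1,"tz":0,"turn":0},{"jaw":-0.3,"tx":-2,"ty":1,"tz":0,"turn":0}]'
python3 - <<'E'
from h import *
snap('w10');c=load('w10');s,r=st();A=r.as_matrix()
u,v=np.round(proj(c,[.467,-.17,.07])[0]).astype(int);u0,v0=u-80,v-60
for p,h,x in(((.4644,-.152),.083,.00625),((.4707,-.1975),.077,.00375)):
    print('pred top corners',((proj(c,[np.array([*p,h])+A@[a*x,b*.00625,0] for a in(1,-1) for b in(-1,1)])-[u0,v0])*5).round().tolist())
cv2.imwrite('pics/w10c.png',cv2.resize(cv2.imread('pics/w10.png')[v0:v0+120,u0:u0+160],(800,600),interpolation=cv2.INTER_CUBIC))
E
```

```text
clock: 46.43
tcp_pos: [0.4709, -0.1975, 0.0726]
ee_rot: [0.0, -0.068, 0.998, -0.0]
ft_force: [-2.9, 1.0, 7.7]
gripper_width: 0.137
gripper_force: 26.7
clock: 47.27
tcp_pos: [0.4792, -0.187, 0.1533]
ee_rot: [0.0, -0.067, 0.998, -0.0]
ft_force: [0.6, 0.2, 0.7]
gripper_width: 0.35
gripper_force: 0.0
clock: 48.1
tcp_pos: [0.4976, -0.1737, 0.152]
ee_rot: [-0.0, -0.068, 0.998, -0.0]
ft_force: [0.5, 0.4, 0.7]
gripper_width: 0.347
gripper_force: 0.0
w10 48.1 [ 0.4976 -0.1737  0.152 ] [-0.1355  0.9908]
pred top corners [[504.0, 272.0], [609.0, 272.0], [501.0, 374.0], [604.0, 374.0]]
pred top corners [[123.0, 282.0], [225.0, 282.0], [126.0, 342.0], [227.0, 342.0]]
```

View pics/w10c.png

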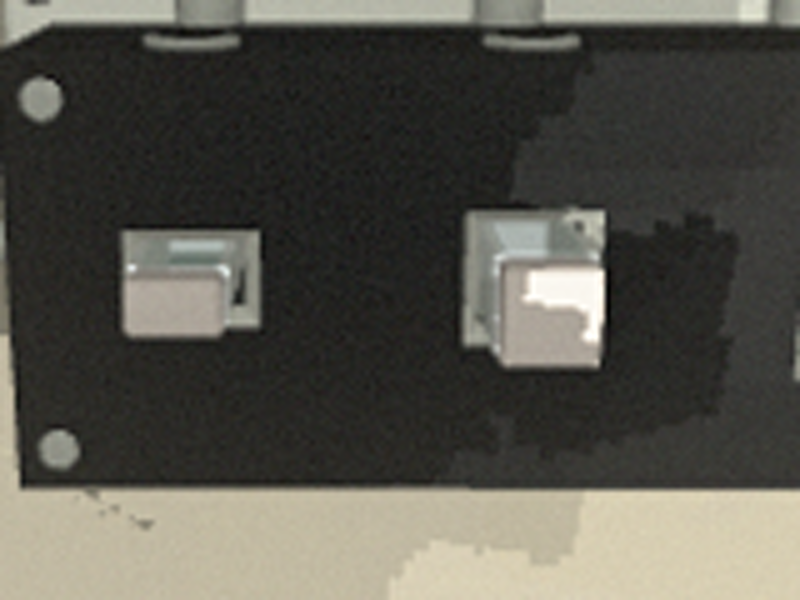

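Both cells stand upright in their slots. The tops, at (123–226, 275–337) and (500–604, 262–367), match the predicted seated heights, and each cell is pushed onto the -x wall as the spring should do. Handing in.

```bash
python3 -c "
from workcell import *
print(hand_in())"
```

```text
the job is handed in; nothing more can be done
None
```

I loaded cell_10 and cell_5 into their own carriage slots and pressed each past its leaf spring onto its seat (final force readings 7.0 N and 7.7 N, about 23 mm and 29 mm deep); the thickest cell stayed in the rack, I kept clear of the beaker and timer, and I handed in at about 48 s.

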